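# Clamp the core cell and reset its interlock with the key

### The job

Clamp the glass core-sample cell: turn the round knob on its bridge clockwise and stop as soon as its clutch first slips, then let go. Then take the bar-handled key from the wooden block, push it fully into the lock on the sloping panel, turn it clockwise to its stop and back home again, draw it out and stand it back in the well it came from. Do not disturb the round-handled key, the beaker or the pot, and do not bump the lab stand.

Things in the scene. Friction and masses are not known exactly. Their poses are not given: they have to be found in the camera images.
- console: Fixed bench unit 180 mm deep (x), 280 wide (y), low front at -x. Origin on the bench where its halves meet. Half at y -125..5 mm: key panel sloping up from z 45 at x -87 to z 125 at x 27 mm, then flat to x 90. Half at y 5..155: deck 40 mm high with a glass core cell under a bridge.
- keyhole (a point): Centre of the keyhole, on the panel's face (console x -30, y -60, z 85 mm). z: outward normal, 35 deg from vertical, leaning to the console's front; x: straight up the slope. Slot 33 mm (x) by 12 mm (y), 3 mm bevel, plate 6 mm; behind it the rotor, slot narrowing to 10 mm. The key's foot stops 26 mm below the face (fully in). A turned key is trapped until home again.
- lock_rotor (a joint): Lock angle, rad: 0 home (slot up the slope; it starts there), grows clockwise seen from outside, hard stop at 1.30 (short black rib; the long rib is home). Drag 0.04 N m, no spring: stays where left. The key has about 0.07 rad play in it, so turn the key a little past each end.
- clamp_knob (a point): Centre of the clamp knob (console x 30, y 80, z 166 mm), z up, the height to grip: black plain cylinder 44 mm across, 32 high, silver top with index line (along x axis), over a steel collar 34 mm across with a small pointer. It stands on the bridge's crossbar: along console y, y 12..148 mm, 30 mm wide, top at z 140.
- clamp_screw (a joint): Angle of the clamp screw (collar under the knob), rad: grows clockwise seen from above, hard stop (clamped) at 1.60, starts at 0.4 to 1.0. Drag 0.05 N m, stays where left.
- clamp_clutch (a joint): Slip of knob relative to screw, rad, clockwise positive, 0 at the start. The knob drives the screw to its stop; then the clutch slips at 0.25 N m and this grows while the collar stands still. 0.1 is a clear first slip, 0.6 is overdone. Knob turn = change of clamp_screw + clamp_clutch.
- key_block: Light wooden block, fixed, 170 (x) by 60 (y) by 42 mm high, origin at the centre of its underside. Two wells in its top at x = -45 and +45 mm: slots 33 mm (x) by 12 mm (y), 34 mm deep, 3 mm bevelled rims; a key stands upright in each, its foot 8 mm above the bench.
- bar_key: The key to use: steel, 96 mm long, 70 g. Origin at the centre of its foot, z along the shank to the handle. Bit at the foot 28 (x) by 8 (y) by 16 mm high, alike on both sides (a half turn makes no difference). Round shank 8 mm. Flat rectangular bar handle 44 (x) by 12 mm thick (y), z 60..96 mm: pinch it across the 12 mm. Starts upright in either well, its x along the block's x.
- round_key: The wrong key, to be left alone in the other well: same steel, shank and bit, but a round disc handle 44 mm across, 12 mm thick, centred at z = 82 mm. Origin at the centre of its foot.
- beaker: Empty glass beaker, 68 mm across, 90 mm high, loose; origin at the centre of its underside. Stands beyond the key block.
- pot: Empty brown fibre plant pot, 60 mm across at the rim, 60 mm high, loose; origin at the centre of its underside. Stands in front of the console, robot side.
- stand: Lab stand, fixed; origin on the bench under its clamp's tip. Rod 12 mm thick, 450 mm high at x 295 mm on a foot (x 190..320, y -100..100 mm, 12 mm high). A level clamp arm runs from the rod to the tip: it fills x -5..310, y -21..21, z 285..315 mm, between console and key block.
Things that resemble listed ones, but are neither listed nor needed, are in the scene too. What is shaped like the bar_key but blue is not meant.

How it is judged:
By the outcome, as a careful person would: the job done as asked, in the order asked, and still so for the second after the job is handed in, with the robot touching nothing.
It also fails if it takes over 72 s, if anything falls off the work surface, if the arm or the gripper's body presses on something with over 40 N, if the wrist force passes 120 N, or if a joint passes its speed limit or range.

### The arm

A 7-joint arm with a two-finger parallel gripper is mounted at the origin on the work surface. World frame = base frame: x ahead of the robot, y to its left, z up, the work surface at z = 0. Lengths are in m, angles in rad, forces in N, time in s.
With the tool pointing down it reaches from about 0.35 to 0.9 m from the base axis. Payload 8.1 kg.
Tool frame: the origin (TCP) lies midway between the tips of the shut fingers; the grasp point (between the pads) lies 19 mm behind it; z points along the fingers, y is the line along which they close (so a half turn about z gives the same grasp; the last joint's range is limited). The gripper opens to 92 mm and grips with 3 to 60 N. Pads are 19 mm wide; open, the fingers measure 130 mm over their backs; the gripper's body (75 mm by 190 mm) begins 47 mm behind the grasp point.
Start: joints at [1.188, 0.434, 0.025, 1.573, -0.012, 1.134, -0.075], TCP at [0.173, -0.601, 0.227] pointing down, gripper open.
Joint ranges: [-2.62, 2.62], [-0.44, 2.09], [-1.27, 1.32], [0.08, 2.57], [-1.32, 4.46], [0.12, 2], [-2.74, 2.74]. Speed limits (rad/s): [2.22, 2.22, 3.01, 3.01, 3.14, 3.14, 3.14].

### API

Orientations are given as a 3x3 rotation matrix whose columns are the frame's x, y, z axes.
In Python, from plant import sense, grab_frame, job_done gives the robot as it stands.
- The arm moves only by the tool play_rows, never from a script. Its argument "series" is a list of rows, each a list of 7 numbers: the finger opening in mm, from 0 to 91.8, then the shift along the tool's x, y, z in mm, then the turn, a rotation vector about the tool's x, y, z in degrees. A call has 1 to 20 rows; each row shifts and turns the commanded pose from where the row before left it, along the tool's axes as they then stand; what a row does not reach is not made up. A row lasts 1/12 s, in which the tool goes at most 41.7 mm and 7.16 degrees, less where a joint would pass 70% of its speed; a pose out of reach is approached as far as the arm can. A call with a gripper value outside its range is refused whole. The fingers move at their own pace and stop on an object; "newtons" is the grip in N (left out, the last holds). Time passes only in rows, so rows that do not move let the fingers close. It gives the time, the measured TCP pose, the force, the opening and the grip force at its end, in the units of the state.
- sense(): the state, without advancing time (a new reading comes with each control period).
- grab_frame(name): name is "side" or "top"; returns a dict with "img" (420x560x3 uint8, red, green, blue), "intrinsics" (3x3 intrinsics, pixels), "position" and "rotation" of the camera in the world. Camera axes: x right, y up, looking along -z (the intrinsics and any distortion apply to the point x, -y, -z); pixel columns grow to the right and rows downward; lengths in m; the calibration is good to about 2 mm. A picture is of the moment at which its call begins. There is no depth.
- job_done(): hands the job in; it is judged then, once.
The state is a dict: "time_s": time; "joint_pos": joint angles; "joint_vel": joint speeds; "joint_efforts": joint torques, N m; "position": TCP position; "tool_rot": TCP orientation; "force": force on the tool from outside, world axes, zero at the start; "moment": the same for the moment, N m; "gripper_width": finger opening in m; "grasp_force": force on a finger pad.
Only numpy, scipy, OpenCV 4.12 (cv2) and the standard library are available. Lean on these libraries where they do the work, as an engineer would, in place of code of your own. Each camera call takes 0.05 s, during which the arm holds its last target. There are 200 camera calls.

## Working session

There is one attempt and no reset: what is moved stays moved. The work goes in short steps, Python scripts to look and compute and a tool call to move; the robot and the scene stay as the last step left them, time stands still between calls to the robot, and variables do not carry over. Pictures are saved under pics/ and viewed, at most 10 in all, crops included, and the job is handed in when it is done.

Besides the shell and the picture viewer there is one more tool, called after "Call:" in YAML: its name, and indented under it one key for each argument. play_rows: Moves the arm, as the interface text tells. Its arguments: {"type":"object","properties":{"series":{"type":"array"},"newtons":{"type":"number"}},"required":["series"]}

```bash
mkdir -p pics; ls; python3 - <<'E'
from plant import sense, grab_frame
import cv2,json
s=sense(); print(s['time_s'],s['position'],s['tool_rot'],s['force'])
for n in('side','top'):
    f=grab_frame(n); cv2.imwrite(f'pics/{n}0.png',cv2.cvtColor(f['img'],cv2.COLOR_RGB2BGR)); print(n,f['intrinsics'],f['position'],f['rotation'],[k for k in f])
E
```

```text
pics
0.0 [ 0.17240551 -0.60021163  0.22593306] [[ 9.61124321e-01  2.76115356e-01 -5.90962009e-04]
 [ 2.76115942e-01 -9.61123201e-01  1.47608672e-03]
 [-1.60417087e-04 -1.58187688e-03 -9.99998736e-01]] [-1.0821815  -0.60556293 -0.50567928]
side [[468.1400746    0.         285.8412965 ]
 [  0.         468.1400746  207.57376434]
 [  0.           0.           1.        ]] [ 0.2214378  -0.87898203  0.62040175] [[ 0.94628009  0.16008893 -0.28093687]
 [-0.32334301  0.46362405 -0.82492547]
 [-0.00181235  0.87144952  0.49048185]] ['img', 'intrinsics', 'position', 'rotation']
top [[460.1842739    0.         288.75984462]
 [  0.         460.1842739  197.60165405]
 [  0.           0.           1.        ]] [ 0.3838921  -0.02247128  1.23901073] [[-0.00613326  0.99230724 -0.12364756]
 [-0.99995459 -0.00518415  0.00799625]
 [ 0.00729373  0.12369099  0.99229398]] ['img', 'intrinsics', 'position', 'rotation']
```

View pics/side0.png

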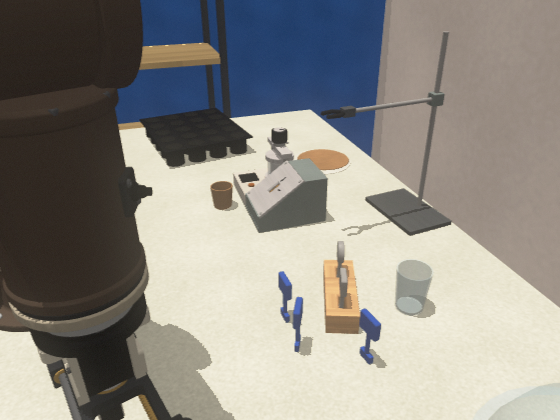

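View pics/top0.png

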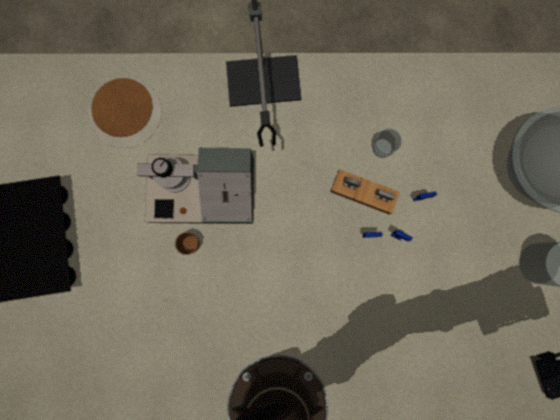

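The side view shows the console at (285,190), the knob at (280,135), and the block at (340,295) with grey keys at (340,255) and (343,285). Blue decoys stand at (285,295), (298,320) and (370,335). In the top view the knob is at (162,168), the keyhole at (225,196) and the grey keys at (352,182) and (385,195). The blue ones are at (372,235), (402,236) and (425,196). I'll check the choice in a close crop.

```bash
python3 - <<'E'
import cv2,numpy as np
t=cv2.imread('pics/top0.png');s=cv2.imread('pics/side0.png')
def c(i,x,y,w,h,k):return cv2.resize(i[y:y+h,x:x+w],None,fx=k,fy=k,interpolation=cv2.INTER_CUBIC)
a=c(t,135,140,133,100,3); b=c(t,320,155,133,100,3); d=c(s,230,115,133,100,3); e=c(s,290,230,133,100,3)
o=np.vstack([np.hstack([a,b]),np.hstack([d,e])]); cv2.imwrite('pics/crop0.png',o);print(o.shape)
E
```

```text
(600, 798, 3)
```

View pics/crop0.png

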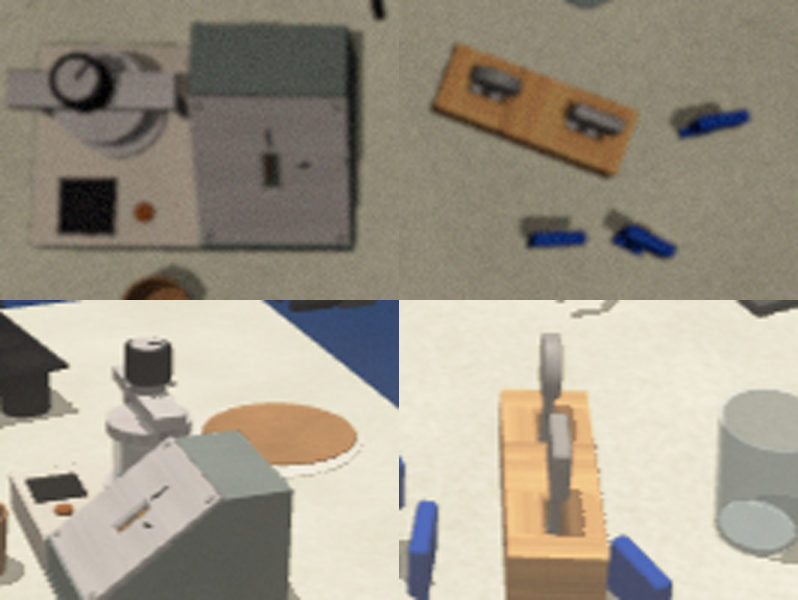

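The crop confirms it: the flat-topped bar key is in the near well (side crop (561,440), top (385,195)). The round disc is in the far well. Next I'll fit poses from these landmarks.

```bash
cat > h.py <<'E'
import numpy as np
from scipy.optimize import least_squares
from scipy.spatial.transform import Rotation as R
CAM={'side':(np.array([[468.14,0,285.84],[0,468.14,207.57],[0,0,1]]),np.array([0.2214378,-0.87898203,0.62040175]),np.array([[0.94628009,0.16008893,-0.28093687],[-0.32334301,0.46362405,-0.82492547],[-0.00181235,0.87144952,0.49048185]])),
'top':(np.array([[460.184,0,288.76],[0,460.184,197.60],[0,0,1]]),np.array([0.3838921,-0.02247128,1.23901073]),np.array([[-0.00613326,0.99230724,-0.12364756],[-0.99995459,-0.00518415,0.00799625],[0.00729373,0.12369099,0.99229398]]))}
def proj(c,P):
    K,p,r=CAM[c]; q=(np.atleast_2d(P)-p)@r*[1,-1,-1]; q=q@K.T; return q[:,:2]/q[:,2:]
def ray(c,uv,z):
    K,p,r=CAM[c]; d=r@(np.array([1,-1,-1])*np.linalg.solve(K,[*uv,1])); return p+d*(z-p[2])/d[2]
def W(pose,P):
    c,s=np.cos(pose[2]),np.sin(pose[2]); return np.atleast_2d(P)@np.array([[c,s,0],[-s,c,0],[0,0,1]])+[pose[0],pose[1],0]
def fit(obs,x0): # obs: (cam,u,v,x,y,z mm)
    f=lambda q:np.concatenate([proj(o[0],W(q,np.array(o[3:])/1e3))[0]-o[1:3] for o in obs])
    s=least_squares(f,x0,loss='soft_l1'); return s.x,f(s.x).reshape(-1,2)
E
python3 - <<'E'
from h import *
T=lambda u,v,*p:('top',135+(u-1)/3,140+(v-1)/3,*p)
S=lambda u,v,*p:('side',230+(u-1)/3,115+(v-301)/3,*p)
o=[T(350,245,-87,-125,45),T(346,97,27,-125,125),T(350,28,90,-125,125),T(190,25,90,5,125),T(192,95,27,5,125),T(202,245,-87,5,45),T(32,245,-90,155,40),T(271,170,-30,-60,85),T(80,82,30,80,182),T(7,87,30,148,140),
S(132,514,-30,-60,85),S(148,344,30,80,182),S(240,432,90,5,125),S(290,490,90,-125,125),S(175,437,27,5,125)]
q,r=fit(o,[.4,.1,0]);print('console',q);print(r.round(1).tolist())
print('hole',W(q,[-.03,-.06,.085]),'knob',W(q,[.03,.08,.166]))
T=lambda u,v,*p:('top',320+(u-400)/3,155+(v-1)/3,*p)
S=lambda u,v,*p:('side',290+(u-400)/3,230+(v-301)/3,*p)
# block x axis: towards +y end (image upper-left)
o=[T(457,45,85,-30,42),T(637,108,-85,-30,42),T(612,174,-85,30,42),T(434,106,85,30,42),S(500,392,85,30,42),S(588,392,85,-30,42),S(605,557,-85,-30,42),S(508,557,-85,30,42),T(597,115,-45,0,104),S(561,418,-45,0,104)]
q,r=fit(o,[.4,-.2,1.9]);print('block',q,np.degrees(q[2]));print(r.round(1).tolist());print('key',W(q,[-.045,0,0]),W(q,[.045,0,0]))
print('tip',ray('top',(266,142),.3),'rod',ray('top',(255,8),.3))
print('pot',ray('top',(187,242),.06),'beaker',ray('top',(386,142),.09),'beaker base',ray('side',(411,305),0))
E
```

```text
console [ 0.56053897  0.18729059 -0.01828486]
[[0.6, -0.1], [0.6, 0.5], [-0.2, -1.6], [0.5, -1.3], [-1.1, 0.5], [-0.2, -0.7], [-0.9, -0.1], [0.5, 0.9], [-0.5, -1.3], [0.3, 0.0], [-1.0, 1.9], [-0.2, 1.0], [-0.8, -1.0], [1.0, -0.2], [-1.7, 0.3]]
hole [[0.52944695 0.12784914 0.085     ]] knob [[0.59199666 0.2667287  0.166     ]]
block [ 0.55200746 -0.23227636  1.1971555 ] 68.59195733125637
[[-0.5, -1.6], [0.0, 0.4], [0.8, -0.4], [-0.8, -0.9], [-0.2, -1.0], [-0.9, -0.3], [0.9, 0.8], [-0.5, -0.2], [0.4, 0.0], [-0.7, 5.0]]
key [[ 0.53558213 -0.27417157  0.        ]] [[ 0.5684328  -0.19038115  0.        ]]
tip [0.61808307 0.01674608 0.3       ] rod [0.91521293 0.04056343 0.3       ]
pot [0.418193   0.22792976 0.06      ] beaker [ 0.66913277 -0.28142604  0.09      ] beaker base [ 0.68338228 -0.28658241  0.        ]
```

Call:
play_rows:
  series:
    - [91.8,24,-27,-1,0,0,0]
    - [91.8,24,-27,-1,0,0,0]
    - [91.8,24,-27,-1,0,0,0]
    - [91.8,24,-27,-1,0,0,0]
    - [91.8,24,-27,-1,0,0,0]
    - [91.8,24,-27,-1,0,0,0]
    - [91.8,24,-27,-1,0,0,0]
    - [91.8,24,-27,-1,0,0,0]
    - [91.8,24,-27,-1,0,0,0]
    - [91.8,24,-27,-1,0,0,0]
    - [91.8,24,-27,-1,0,0,0]
    - [91.8,24,-27,-1,0,0,0]
    - [91.8,24,-27,-1,0,0,0]
    - [91.8,24,-27,-1,0,0,0]
    - [91.8,24,-27,-1,0,0,0]
    - [91.8,24,-27,-1,0,0,0]
    - [91.8,24,-27,-1,0,0,0]
    - [91.8,24,-27,-1,0,0,0]
    - [91.8,24,-27,-1,0,0,0]
    - [91.8,24,-27,-1,0,0,0]

```text
time_s: 1.77
position: [0.4851, 0.0524, 0.2466]
tool_rot: [[0.961, 0.276, -0.0], [0.276, -0.961, -0.0], [-0.0, 0.0, -1.0]]
force: [1.0, -0.2, 1.0]
gripper_width: 0.0916
grasp_force: 0.0
```

Call:
play_rows:
  series:
    - [91.8,23,-25,0,0,0,0]
    - [91.8,23,-25,0,0,0,0]
    - [91.8,23,-25,0,0,0,0]
    - [91.8,23,-25,0,0,0,0]
    - [91.8,23,-25,0,0,0,0]
    - [91.8,23,-25,0,0,0,0]
    - [91.8,23,-26,0,0,0,0]
    - [91.8,0,0,0,0,0,-7]
    - [91.8,0,0,0,0,0,-7]
    - [91.8,0,0,0,0,0,-7]
    - [91.8,0,0,0,0,0,-7]
    - [91.8,0,0,0,0,0,-7]
    - [91.8,0,0,0,0,0,-7]
    - [91.8,0,0,0,0,0,-7]
    - [91.8,0,0,0,0,0,-7]
    - [91.8,0,0,0,0,0,-7]
    - [91.8,0,0,0,0,0,-7]
    - [91.8,0,0,0,0,0,-7]
    - [91.8,0,0,0,0,0,-7]
    - [91.8,0,0,0,0,0,-7]
    - [91.8,0,0,0,0,0,0]

```text
validation failed for argument at $.se...
```

```bash
python3 - <<'E'
from plant import sense, grab_frame
from h import *
import cv2
s=sense(); print(s['position'],s['joint_pos'],s['moment'])
f=grab_frame('side')['img'][...,::-1]; g=grab_frame('top')['img'][...,::-1]
def c(i,x,y,w,h,k):return cv2.resize(i[y:y+h,x:x+w],None,fx=k,fy=k,interpolation=cv2.INTER_CUBIC)
cv2.imwrite('pics/k1.png',np.hstack([c(f,230,90,100,120,4),c(g,120,130,100,120,4)]))
E
```

```text
[0.48508027 0.05238834 0.24660568] [ 0.17963261  0.23652729 -0.47792099  1.83735932  0.12159292  1.09672793
 -1.6340106 ] [ 0.01038449 -0.11306924 -0.04226344]
```

View pics/k1.png

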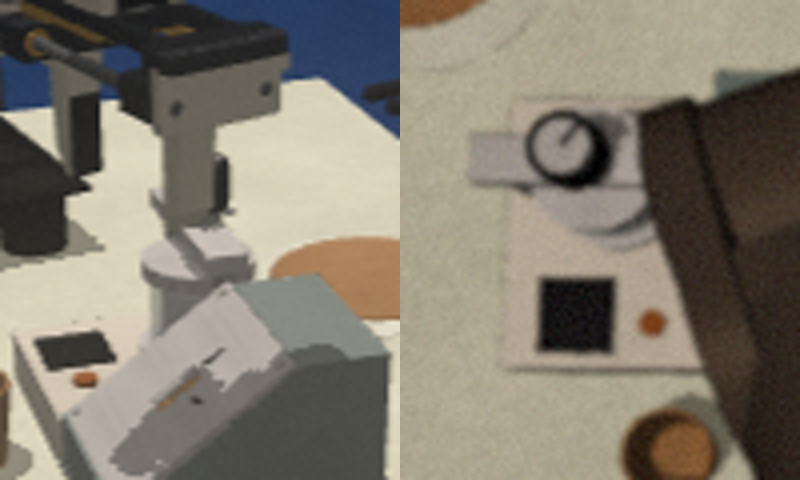

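Call:
play_rows:
  series:
    - [91.8,23,-25,0,0,0,0]
    - [91.8,23,-25,0,0,0,0]
    - [91.8,23,-25,0,0,0,0]
    - [91.8,23,-25,0,0,0,0]
    - [91.8,23,-25,0,0,0,0]
    - [91.8,23,-25,0,0,0,0]
    - [91.8,23,-26,0,0,0,0]
    - [91.8,0,0,0,0,0,-7]
    - [91.8,0,0,0,0,0,-7]
    - [91.8,0,0,0,0,0,-7]
    - [91.8,0,0,0,0,0,-7]
    - [91.8,0,0,0,0,0,-7]
    - [91.8,0,0,0,0,0,-7]
    - [91.8,0,0,0,0,0,-7]
    - [91.8,0,0,0,0,0,-7]
    - [91.8,0,0,0,0,0,-7]
    - [91.8,0,0,0,0,0,-7]
    - [91.8,0,0,0,0,0,-7]
    - [91.8,0,0,0,0,0,-7]
    - [91.8,0,0,0,0,0,-7]

```text
time_s: 3.53
position: [0.5909, 0.2636, 0.2462]
tool_rot: [[-0.298, 0.954, -0.001], [0.954, 0.298, -0.001], [-0.001, -0.001, -1.0]]
force: [-0.1, 0.5, 0.0]
gripper_width: 0.0917
grasp_force: 0.0
```

```bash
python3 - <<'E'
from plant import sense, grab_frame
from h import *
import cv2
s=sense(); print(s['position'],s['joint_pos'],s['tool_rot'],s['moment'],s['force'])
K=np.array([.592,.2667,.166]);d=s['tool_rot'].T@(K-s['position'])*1e3;print('to grasp(tool mm), TCP z target .147:',d)
f=grab_frame('side')['img'][...,::-1]
def c(i,x,y,w,h,k):return cv2.resize(i[y:y+h,x:x+w],None,fx=k,fy=k,interpolation=cv2.INTER_CUBIC)
for y,x in((0,0),):pass
print(proj('side',s['position']),proj('side',K+[0,0,.016]),proj('side',K))
cv2.imwrite('pics/k2.png',c(f,220,60,133,140,4))
E
```

```text
[0.59091141 0.26359059 0.24618383] [ 0.01295775  0.59848069 -0.85270807  1.43477179  0.45423166  1.31389525
 -0.56551921] [[-2.98354705e-01  9.54454746e-01 -7.79973655e-04]
 [ 9.54454873e-01  2.98354029e-01 -8.76375676e-04]
 [-6.03752640e-04 -1.00592046e-03 -9.99999312e-01]] [ 0.03644467 -0.10042106 -0.00946779] [-0.13086122  0.51316006  0.0387139 ]
to grasp(tool mm), TCP z target .147: [ 2.69142116  2.04737154 80.18019978]
[[278.55492323 107.55332594]] [[278.80509441 130.3843388 ]] [[278.85916545 135.99175474]]
```

View pics/k2.png

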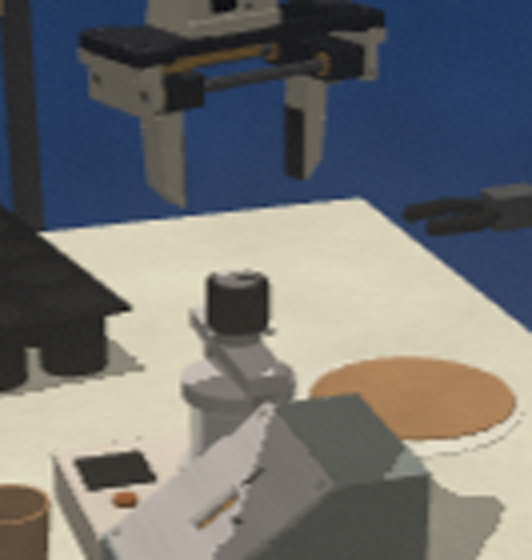

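The open fingertips (midpoint about (280,108)) sit over the knob (about (280,134)). Descending.

Call:
play_rows:
  series:
    - [91.8,2.7,2,20,0,0,0]
    - [91.8,0,0,25,0,0,0]
    - [91.8,0,0,25,0,0,0]
    - [91.8,0,0,18,0,0,0]
    - [91.8,0,0,10,0,0,0]
    - [30,0,0,0,0,0,0]
    - [30,0,0,0,0,0,0]
    - [30,0,0,0,0,0,0]
    - [30,0,0,0,0,0,0]
    - [30,0,0,0,0,0,0]
    - [30,0,0,0,0,0,0]
  newtons: 15

```text
time_s: 4.5
position: [0.5925, 0.2678, 0.1496]
tool_rot: [[-0.293, 0.956, 0.001], [0.956, 0.293, 0.0], [0.0, 0.001, -1.0]]
force: [0.4, 0.4, -0.0]
gripper_width: 0.0566
grasp_force: 0.0
```

```bash
cat > st.py <<'E'
from plant import sense
import numpy as np
np.set_printoptions(precision=4,suppress=True)
s=sense();r=s['tool_rot'];print(s['time_s'],'pos',s['position'],'F tool',r.T@s['force'],'M world',s['moment'],'M tool',r.T@s['moment'],'w',s['gripper_width'],s['grasp_force'],'yaw',np.degrees(np.arctan2(r[1,1],r[0,1])))
E
python3 st.py
```

```text
4.5 pos [0.5925 0.2678 0.1496] F tool [0.2336 0.4533 0.0021] M world [-0.0079 -0.1158 -0.0181] M tool [-0.1084 -0.0415  0.018 ] w 0.056565282434548565 0.0 yaw 17.011187791991784
```

Call:
play_rows:
  series:
    - [30,0,0,0,0,0,0]
    - [30,0,0,0,0,0,0]
    - [30,0,0,0,0,0,0]
    - [30,0,0,0,0,0,0]
    - [30,0,0,0,0,0,0]

```text
time_s: 4.92
position: [0.5928, 0.2678, 0.1491]
tool_rot: [[-0.293, 0.956, 0.001], [0.956, 0.293, 0.001], [0.0, 0.001, -1.0]]
force: [4.6, 1.1, 1.3]
gripper_width: 0.0436
grasp_force: 15.0
```

```bash
python3 st.py
```

```text
4.9167 pos [0.5928 0.2678 0.1491] F tool [-0.323   4.72   -1.2484] M world [ 0.1698 -0.9044 -0.0014] M tool [-0.9145 -0.1022  0.001 ] w 0.04356114715875959 15.000015199184418 yaw 17.008237987828082
```

Call:
play_rows:
  series:
    - [30,0,0,0,0,0,0]
    - [30,0,0,0,0,0,0]
    - [30,0,0,0,0,0,6]
    - [30,0,0,0,0,0,6]
    - [30,0,0,0,0,0,6]
    - [30,0,0,0,0,0,6]
    - [30,0,0,0,0,0,6]
    - [30,0,0,0,0,0,0]
    - [30,0,0,0,0,0,0]
  newtons: 35

```text
time_s: 5.67
position: [0.5923, 0.2678, 0.1491]
tool_rot: [[0.221, 0.975, 0.001], [0.975, -0.221, 0.0], [0.0, 0.001, -1.0]]
force: [3.3, 0.8, 5.4]
gripper_width: 0.0435
grasp_force: 35.0
```

```bash
python3 st.py
```

```text
5.6667 pos [0.5923 0.2678 0.1491] F tool [ 1.476   3.0664 -5.433 ] M world [ 0.2065 -0.7574 -0.0306] M tool [-0.6929  0.369   0.0307] w 0.0434993109308763 35.00101625919342 yaw -12.790000636824885
```

Call:
play_rows:
  series:
    - [30,0,0,0,0,0,5]
    - [30,0,0,0,0,0,5]
    - [30,0,0,0,0,0,0]

```text
time_s: 5.92
position: [0.5922, 0.2679, 0.1491]
tool_rot: [[0.391, 0.92, 0.0], [0.92, -0.391, 0.0], [0.0, 0.0, -1.0]]
force: [3.2, 2.1, 4.8]
gripper_width: 0.0436
grasp_force: 35.0
```

```bash
python3 st.py
```

```text
5.9167 pos [0.5922 0.2679 0.1491] F tool [ 3.1787  2.1644 -4.7829] M world [ 0.2282 -0.623  -0.0156] M tool [-0.4842  0.4535  0.0155] w 0.043553541331679574 35.00186741352081 yaw -23.012162598490928
```

Call:
play_rows:
  series:
    - [30,0,0,0,0,0,5]
    - [30,0,0,0,0,0,5]
    - [30,0,0,0,0,0,0]

```text
time_s: 6.17
position: [0.592, 0.268, 0.1491]
tool_rot: [[0.544, 0.839, 0.0], [0.839, -0.544, 0.0], [0.0, -0.0, -1.0]]
force: [2.2, 0.5, 6.3]
gripper_width: 0.0436
grasp_force: 35.0
```

```bash
python3 st.py
```

```text
6.1667 pos [0.592  0.268  0.1491] F tool [ 1.5866  1.5681 -6.2902] M world [ 0.2257 -0.4166 -0.0327] M tool [-0.227   0.416   0.0325] w 0.0435817250435263 35.0020033121109 yaw -32.93827243045345
```

Call:
play_rows:
  series:
    - [30,0,0,0,0,0,5]
    - [30,0,0,0,0,0,0]

```text
time_s: 6.33
position: [0.5919, 0.268, 0.1491]
tool_rot: [[0.614, 0.789, 0.0], [0.789, -0.614, 0.0], [0.0, -0.0, -1.0]]
force: [1.9, 1.4, 6.4]
gripper_width: 0.0433
grasp_force: 35.0
```

```bash
python3 st.py
```

```text
6.3333 pos [0.5919 0.268  0.1491] F tool [ 2.2624  0.6386 -6.3915] M world [ 0.2625 -0.4116 -0.0158] M tool [-0.1636  0.4599  0.0156] w 0.04325882773326707 35.001885294914246 yaw -37.890040800419854
```

Call:
play_rows:
  series:
    - [30,0,0,0,0,0,5]
    - [30,0,0,0,0,0,0]

```text
time_s: 6.5
position: [0.5919, 0.2681, 0.1491]
tool_rot: [[0.68, 0.733, -0.0], [0.733, -0.68, 0.0], [0.0, -0.0, -1.0]]
force: [1.7, 1.4, 7.0]
gripper_width: 0.0437
grasp_force: 35.0
```

```bash
python3 st.py
```

```text
6.5 pos [0.5919 0.2681 0.1491] F tool [ 2.2365  0.3106 -6.9975] M world [ 0.2168 -0.4041 -0.02  ] M tool [-0.1487  0.4338  0.0198] w 0.04370100845043441 35.00193178653717 yaw -42.8713559133862
```

Call:
play_rows:
  series:
    - [30,0,0,0,0,0,5]
    - [30,0,0,0,0,0,0]

```text
time_s: 6.67
position: [0.5918, 0.2682, 0.1491]
tool_rot: [[0.742, 0.671, -0.0], [0.671, -0.742, 0.001], [0.0, -0.0, -1.0]]
force: [0.9, 1.4, 5.9]
gripper_width: 0.0437
grasp_force: 35.0
```

```bash
python3 st.py
```

```text
6.6667 pos [0.5918 0.2682 0.1491] F tool [ 1.5938 -0.4133 -5.8772] M world [ 0.2916 -0.3512  0.0074] M tool [-0.0194  0.4561 -0.0076] w 0.04366508082243899 35.001869201660156 yaw -47.86630905629333
```

Call:
play_rows:
  series:
    - [30,0,0,0,0,0,5]
    - [30,0,0,0,0,0,0]

```text
time_s: 6.83
position: [0.5917, 0.2682, 0.149]
tool_rot: [[0.797, 0.604, -0.0], [0.604, -0.797, 0.001], [0.0, -0.001, -1.0]]
force: [0.7, 1.7, 7.3]
gripper_width: 0.0433
grasp_force: 35.0
```

```bash
python3 st.py
```

```text
6.8333 pos [0.5917 0.2682 0.149 ] F tool [ 1.5726 -0.9372 -7.3455] M world [ 0.3034 -0.3132 -0.07  ] M tool [0.0528 0.4329 0.0698] w 0.0433478881151048 35.00196933746338 yaw -52.86169371929807
```

```bash
python3 - <<'E'
from plant import grab_frame
import cv2,numpy as np
f=grab_frame('side')['img'][...,::-1]; g=grab_frame('top')['img'][...,::-1]
c=lambda i,x,y,w,h,k:cv2.resize(i[y:y+h,x:x+w],None,fx=k,fy=k,interpolation=cv2.INTER_CUBIC)
o=cv2.imread('pics/side0.png')
cv2.imwrite('pics/k3.png',np.vstack([np.hstack([c(o,255,118,50,37,8),c(f,255,118,50,37,8)]),np.hstack([c(g,120,120,100,74,4),c(f,230,60,100,74,4)])]))
E
```

```text
(no output)
```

View pics/k3.png

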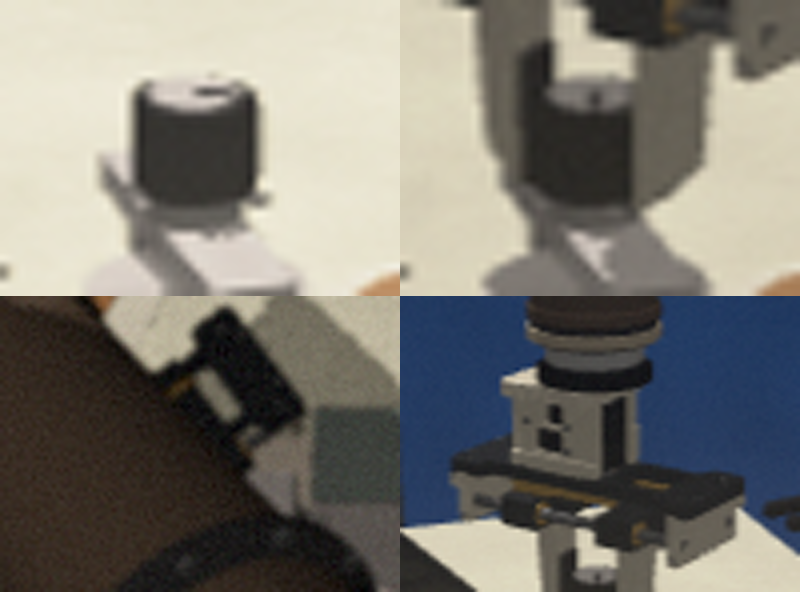

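The side crop shows the knob turned with the fingers, with the index now towards the camera at (595,98). The collar pointer, which started at (265,200), is not yet clear. I'll check the moment noise and make an overlay with predicted pointer positions.

```bash
python3 - <<'E'
from plant import grab_frame,sense
from h import *
import cv2
f=None
for i in range(6):
    f=grab_frame('side')['img'] if f is None else (grab_frame('side'),f)[1]; s=sense(); print(s['time_s'],s['moment'].round(3),s['force'].round(1))
f=f[...,::-1]
K=np.array([.5917,.268,0]);o=cv2.imread('pics/side0.png');t=cv2.imread('pics/top0.png')
def crop(cam,i,x,y,w,h,k,zs):
    im=cv2.resize(i[y:y+h,x:x+w],None,fx=k,fy=k,interpolation=cv2.INTER_CUBIC)
    im=cv2.convertScaleAbs(im,alpha=1.15)
    for z,r,col in zs:
        for d in range(0,181,30):
            a=-np.radians(d+1.05); u=proj(cam,K+[r*np.cos(a),r*np.sin(a),z])[0]
            p=tuple(int(v) for v in ((u[0]-x+.5)*k,(u[1]-y+.5)*k)); cv2.circle(im,p,1,col,-1); cv2.putText(im,str(d),(p[0]+3,p[1]+3),0,.3,col,1)
    return im
zz=[(.145,.030,(0,0,255)),(.182,.026,(0,200,0))]
cv2.imwrite('pics/k4.png',np.hstack([crop('side',o,262,122,36,36,11,zz),crop('side',f,262,122,36,36,11,zz)]))
cv2.imwrite('pics/k5.png',crop('top',t,145,150,36,36,16,zz))
E
```

```text
6.9833 [ 0.373 -0.252 -0.023] [0.7 1.1 6.6]
7.0333 [ 0.399 -0.263 -0.041] [1.3 0.5 6.3]
7.0833 [ 0.323 -0.252 -0.077] [1.8 1.1 6.9]
7.1333 [ 0.37  -0.264 -0.031] [1.6 0.4 7.2]
7.1833 [ 0.346 -0.194 -0.07 ] [0.8 1.  6.5]
7.2333 [ 0.356 -0.243 -0.027] [1.1 0.8 6.9]
```

View pics/k4.png

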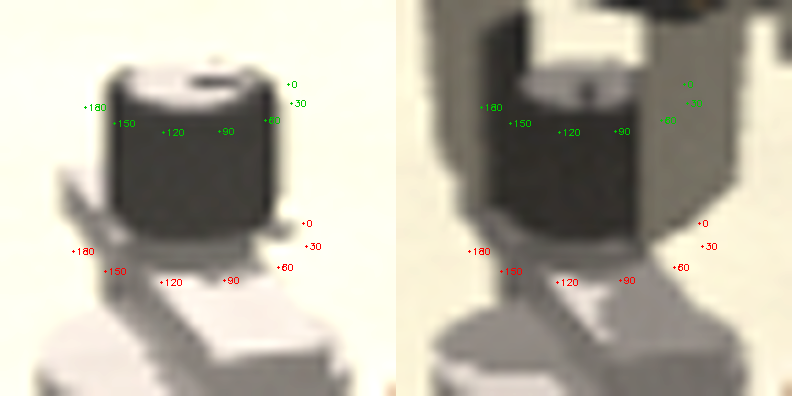

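Call:
play_rows:
  series:
    - [30,0,0,0,0,0,2]
    - [30,0,0,0,0,0,2]

```text
time_s: 7.4
position: [0.5917, 0.2683, 0.1491]
tool_rot: [[0.835, 0.55, -0.0], [0.55, -0.835, 0.001], [0.0, -0.001, -1.0]]
force: [0.5, 1.0, 6.2]
gripper_width: 0.0436
grasp_force: 35.0
```

```bash
python3 st.py
```

```text
7.4 pos [0.5917 0.2683 0.1491] F tool [ 0.9396 -0.5788 -6.1616] M world [ 0.3757 -0.2078  0.2541] M tool [ 0.1996  0.38   -0.2544] w 0.04364137519553058 34.999932646751404 yaw -56.64895221517717
```

Call:
play_rows:
  series:
    - [30,0,0,0,0,0,2.5]
    - [30,0,0,0,0,0,2.5]
    - [30,0,0,0,0,0,2.5]

```text
time_s: 7.65
position: [0.5917, 0.2684, 0.1491]
tool_rot: [[0.9, 0.436, -0.0], [0.436, -0.9, 0.001], [0.0, -0.001, -1.0]]
force: [1.6, 1.6, 6.4]
gripper_width: 0.0432
grasp_force: 35.0
```

```bash
python3 st.py;  python3 - <<'E'
from plant import grab_frame
import cv2
cv2.imwrite('pics/sideK.png',grab_frame('side')['img'][...,::-1])
E
python3 st.py
```

```text
7.65 pos [0.5917 0.2684 0.1491] F tool [ 2.116  -0.8135 -6.3544] M world [ 0.4053 -0.2269  0.2402] M tool [ 0.266   0.3806 -0.2405] w 0.04321223572250913 34.99963581562042 yaw -64.1800209556961
7.7 pos [0.5917 0.2685 0.1491] F tool [ 2.5603 -2.2529 -6.8773] M world [ 0.5729 -0.1745  0.0761] M tool [ 0.4411  0.4051 -0.0765] w 0.04323137541356578 35.000635385513306 yaw -64.36899147331378
```

The torque now sits at the clutch's 0.25 N m over about 0.13 rad of turn, which is a clear first slip. Letting go.

Call:
play_rows:
  series:
    - [91.8,0,0,0,0,0,0]
    - [91.8,0,0,0,0,0,0]
    - [91.8,0,0,0,0,0,0]
    - [91.8,0,0,0,0,0,0]
    - [91.8,0,0,-15,0,0,0]
    - [91.8,0,0,-30,0,0,0]
    - [91.8,0,0,-35,0,0,0]
    - [91.8,0,0,-20,0,0,0]
    - [91.8,0,0,0,0,0,-7]
    - [91.8,0,0,0,0,0,-7]
    - [91.8,0,0,0,0,0,-7]
    - [91.8,0,0,0,0,0,-7]
    - [91.8,0,0,0,0,0,-7]
    - [91.8,0,0,0,0,0,-7]

```text
time_s: 8.87
position: [0.5918, 0.2672, 0.2483]
tool_rot: [[0.375, 0.927, -0.001], [0.927, -0.375, -0.001], [-0.001, -0.001, -1.0]]
force: [-0.3, -0.1, 0.9]
gripper_width: 0.0917
grasp_force: 0.0
```

```bash
python3 st.py
```

```text
8.8667 pos [0.5918 0.2672 0.2483] F tool [-0.2038 -0.25   -0.8761] M world [-0.0152 -0.0351 -0.0052] M tool [-0.0383 -0.0009  0.0052] w 0.09167669407744682 0.0 yaw -22.05017032516967
```

Call:
play_rows:
  series:
    - [91.8,-37,-8.5,0,0,0,0]
    - [91.8,-37,-8.5,0,0,0,0]
    - [91.8,-37,-8.5,0,0,0,0]
    - [91.8,-37,-8.5,0,0,0,0]
    - [91.8,-37,-8.5,0,0,0,0]
    - [91.8,-37,-8.5,0,0,0,0]
    - [91.8,-37,-8.5,0,0,0,0]
    - [91.8,-37,-8.5,0,0,0,0]
    - [40,-28,27,0,0,0,0]
    - [40,-28,27,0,0,0,0]
    - [40,-28,27,0,0,0,0]
    - [40,-28,27,0,0,0,0]
    - [40,-28,27,0,0,0,0]
    - [40,-28,27,0,0,0,0]
    - [40,-28,27,0,0,0,0]
    - [40,-28,27,0,0,0,0]
    - [40,0,0,0,0,0,0]

```text
time_s: 10.28
position: [0.53, -0.2783, 0.2471]
tool_rot: [[0.389, 0.921, -0.001], [0.921, -0.389, -0.003], [-0.003, -0.0, -1.0]]
force: [-0.6, -1.6, -0.9]
gripper_width: 0.0409
grasp_force: 0.0
```

```bash
python3 st.py; python3 - <<'E'
from plant import grab_frame,sense
from h import *
import cv2
f=grab_frame('side')['img'][...,::-1]; g=grab_frame('top')['img'][...,::-1]
cv2.imwrite('pics/s6.png',f);cv2.imwrite('pics/t6.png',g)
c=lambda i,x,y,w,h,k:cv2.resize(i[y:y+h,x:x+w],None,fx=k,fy=k,interpolation=cv2.INTER_CUBIC)
o=cv2.imread('pics/top0.png')
a=np.hstack([c(o,145,150,33,33,8),c(g,145,150,33,33,8),c(f,262,122,33,33,8)])
b=np.hstack([c(f,270,150,130,110,3.04),c(f,305,200,66,56,6)[:334]])
b=b[:334,:792];a=a[:,:792];h=min(a.shape[1],b.shape[1])
cv2.imwrite('pics/m6.png',np.vstack([a[:,:h],b[:,:h]]));print(a.shape,b.shape)
for n,uv in(('b1',(285,317)),('b2',(298,347)),('b3',(368,358))):print(n,ray('side',uv,0))
E
```

```text
10.2833 pos [ 0.53   -0.2783  0.2471] F tool [-1.7523  0.0443  0.8632] M world [-0.0519  0.0448  0.0278] M tool [ 0.021  -0.0653 -0.0279] w 0.04092505513090614 0.0 yaw -22.916254467534667
(264, 792, 3) (334, 791, 3)
b1 [ 0.43755324 -0.23807213  0.        ]
b2 [ 0.43469763 -0.31783335  0.        ]
b3 [ 0.53981264 -0.38061884  0.        ]
```

View pics/m6.png

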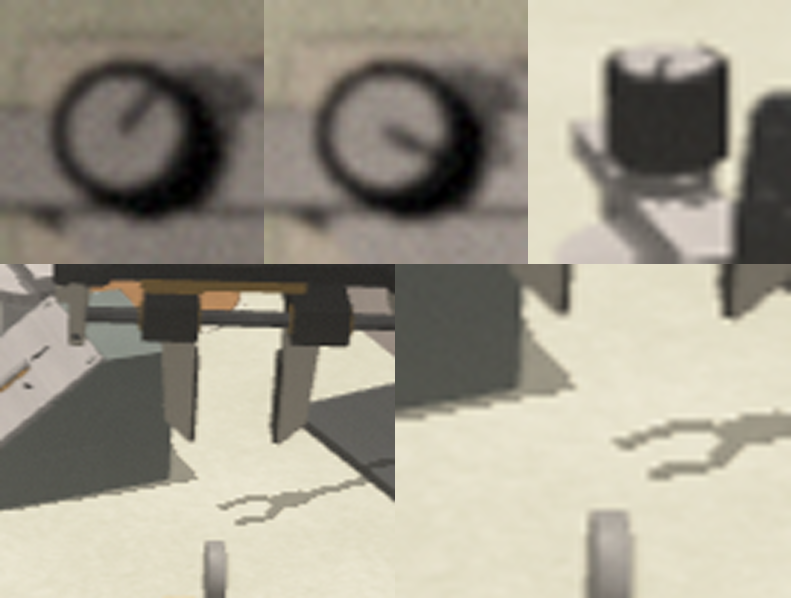

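Top crop: the index moved from about 40° to about 116° clockwise, and the knob stands free. I'll measure the key numerically in both pictures.

```bash
python3 - <<'E'
from h import *
import cv2
P=lambda x,y,z:proj('side',[x,y,z])[0].round(1)
print('bar top pred',P(.5356,-.2742,.104),'bot handle',P(.5356,-.2742,.068),'round top pred',P(.5684,-.1904,.112))
s=cv2.imread('pics/s6.png').astype(int)
for y in range(236,316,2):
    r=s[y,325:360]; print(y,' '.join('.' if abs(p[2]-p[0])>25 else str(p.sum()//30).zfill(2) for p in r))
E
```

```text
bar top pred [343. 274.] bot handle [341.9 289.8] round top pred [340.4 242.5]
236 22 . . . . . . . . . . . . 21 . . . . . . . . . . . . . . . . . 22 . . .
238 . . . . . . . . . . . . . . . . . . . . . . . . . . 22 . . . . . . . .
240 . . . . . . . . . . . . . . . . . . . . . . . . . . . . . . . . . . .
242 . . . . . . . . . . . . 17 15 17 16 16 16 17 . . . . . . . . . . . . . . . .
244 . . . . . . . . . . . . 15 14 17 17 17 17 17 . . . . . . . . . . . . . . . .
246 . . . . . . . . . . . . 13 14 17 17 17 17 17 17 . . . . . . . . . . . . . . .
248 . . . . . . . . . . . . 13 13 16 16 16 16 16 17 . . . . . . . . . . . . . . .
250 . . . . . . . . . . . . 13 12 14 15 15 15 15 17 . . . . . . . . . . . . . . .
252 . . . . . . . . . . . . 12 11 13 14 14 14 14 17 . . . . . . . 22 . . . . . . .
254 . . . . . . . . . . . . 12 11 12 12 13 13 13 16 . . . . . . . . . . . . . . .
256 . . . . . . . . . . . . 12 10 11 11 11 11 11 16 . . . . . . . . . . . . . . .
258 . . . . . . . . . 22 . . 13 09 09 09 10 10 10 . . . . . . . . . . . . . . . .
260 . . . . . . . . . . . . . 09 09 09 09 09 . . . . . . .
[... 1461 characters left out ...]
. . . . . . .
298 . . . . . . . . . . . . . . . 09 09 09 09 . . . . . . . . . . . . . . . .
300 . . . . . . . . . . . . . . . 09 09 09 09 . . . . . . . . . . . . . . . .
302 . . . . . . . . . . . . . . . 08 09 09 09 . . . . . . . . . . . . . . . .
304 . . . . . . . . . . . . . . 09 09 09 09 09 . . . . . . . . . . . . . . . .
306 . . . . . . . . . . . . . . . 08 09 09 09 . . . . . . . . . . . . . . . .
308 . . . . . . . . . . . . . . . . . . . . . . . . . . . . . . . . . . .
310 . . . . . . . . . . . . . . . . . . . . . . . . . . . . . . . . . . .
312 . . . . . . . . . . . . . . . . . . . . . . . . . . . . . . . . . . .
314 . . . . . . . . . . . . . . . . . . . . . . . . . . . . . . . . . . .
```

Call:
play_rows:
  series:
    - [40,6,3.6,0,0,0,-1]
    - [40,0,0,30,0,0,0]
    - [40,0,0,35,0,0,0]
    - [40,0,0,35,0,0,0]
    - [40,0,0,10,0,0,0]
    - [40,0,0,0,0,0,0]
    - [40,0,0,0,0,0,0]

```text
time_s: 10.97
position: [0.5364, -0.2642, 0.1399]
tool_rot: [[0.364, 0.931, 0.0], [0.931, -0.364, 0.0], [0.0, 0.0, -1.0]]
force: [1.6, -0.6, 0.6]
gripper_width: 0.0402
grasp_force: 0.0
```

```bash
python3 st.py; python3 - <<'E'
from plant import sense
import numpy as np
s=sense();print(s['tool_rot'].T@(np.array([.5356,-.2742,.069])-s['position'])*1e3, s['joint_pos'])
E
```

```text
10.9667 pos [ 0.5364 -0.2642  0.1399] F tool [ 0.0055  1.7561 -0.5809] M world [-0.0452 -0.0442 -0.0023] M tool [-0.0576 -0.0261  0.0022] w 0.04022589037509254 0.0 yaw -21.346718912362284
[-9.6697807   2.89300106 70.8556102 ] [ 0.70182012  0.52398109 -0.48082338  1.71445684  0.28335272  0.97234064
 -0.25749575]
```

Call:
play_rows:
  series:
    - [40,-9.7,2.9,0,0,0,0]
    - [40,0,0,25,0,0,0]
    - [40,0,0,26,0,0,0]
    - [40,0,0,15,0,0,0]
    - [40,0,0,5,0,0,0]
    - [0,0,0,0,0,0,0]
    - [0,0,0,0,0,0,0]
    - [0,0,0,0,0,0,0]
    - [0,0,0,0,0,0,0]
    - [0,0,0,0,0,0,0]
    - [0,0,0,0,0,0,0]
    - [0,0,0,0,0,0,0]
    - [0,0,0,0,0,0,0]
  newtons: 10

```text
time_s: 12.05
position: [0.5356, -0.2758, 0.0689]
tool_rot: [[0.366, 0.931, 0.002], [0.931, -0.366, -0.001], [-0.0, 0.002, -1.0]]
force: [-0.5, 0.9, 6.6]
gripper_width: 0.0123
grasp_force: 10.0
```

```bash
python3 st.py
```

```text
12.05 pos [ 0.5356 -0.2758  0.0689] F tool [ 0.6318 -0.794  -6.59  ] M world [-0.0189  0.1553  0.0341] M tool [ 0.1376 -0.0743 -0.0343] w 0.012320811830169066 10.00022068619728 yaw -21.472743653327775
```

Key gripped (12.3 mm). Lift it and swing around the stand.

Call:
play_rows:
  series:
    - [0,0,0,0,0,0,0]
    - [0,0,0,0,0,0,0]
    - [0,0,0,-15,0,0,0]
    - [0,0,0,-30,0,0,0]
    - [0,0,0,-35,0,0,0]
    - [0,0,0,-35,0,0,0]
    - [0,0,0,-35,0,0,0]
    - [0,0,0,-30,0,0,0]
    - [0,24,-23,0,0,0,0]
    - [0,24,-23,0,0,0,0]
    - [0,24,-23,0,0,0,0]
    - [0,24,-23,0,0,0,0]
    - [0,24,-23,0,0,0,0]
    - [0,24,-23,0,0,0,0]
    - [0,24,-23,0,0,0,0]
    - [0,24,-23,0,0,0,0]
    - [0,24,-23,0,0,0,0]
    - [0,0,0,0,0,0,0]
  newtons: 30

```text
time_s: 13.55
position: [0.4188, 0.0073, 0.2482]
tool_rot: [[0.359, 0.933, 0.0], [0.933, -0.359, 0.001], [0.001, -0.0, -1.0]]
force: [0.9, 0.2, -1.1]
gripper_width: 0.0117
grasp_force: 30.0
```

Call:
play_rows:
  series:
    - [0,0,0,0,0,0,-7]
    - [0,0,0,0,0,0,-7]
    - [0,0,0,0,0,0,-7]
    - [0,0,0,0,0,0,-7]
    - [0,0,0,0,0,0,-7]
    - [0,0,0,0,0,0,-7]
    - [0,0,0,0,0,0,-7]
    - [0,0,0,0,0,0,-7]
    - [0,0,0,0,0,0,-7]
    - [0,0,0,0,0,0,-7]
    - [0,0,0,0,0,0,-7]
    - [0,0,0,0,0,0,-7]
    - [0,0,0,0,0,0,-7]
    - [0,0,0,0,0,0,-7]
    - [0,0,0,0,0,0,-7]
    - [0,0,0,0,0,0,-5.4]
    - [0,0,0,0,0,0,0]
    - [0,0,0,0,0,0,0]

```text
time_s: 15.05
position: [0.4213, 0.0012, 0.2478]
tool_rot: [[-1.0, 0.022, -0.0], [0.022, 1.0, -0.0], [0.0, -0.0, -1.0]]
force: [-0.2, -0.3, -1.2]
gripper_width: 0.0117
grasp_force: 30.0
```

```bash
cat > lock.py <<'E'
import sys
from plant import sense
from h import *
np.set_printoptions(precision=4,suppress=True)
H=np.array([.5295,.1288,.085]);psi=-.0183
c,s=np.cos(np.radians(35)),np.sin(np.radians(35))
RT=R.from_euler('z',psi).as_matrix()@np.array([[-c,0,s],[0,1,0],[-s,0,-c]])
h=float(sys.argv[1])/1e3  # TCP height above face
q=sense();r=q['tool_rot'];T=H-RT[:,2]*h
print(q['time_s'],'pos',q['position'],'w',q['gripper_width'],'j',q['joint_pos'],'Ftool',r.T@q['force'])
print('dT world',(T-q['position'])*1e3,'in target axes',RT.T@(T-q['position'])*1e3,'in tool axes',r.T@(T-q['position'])*1e3,'rotvec deg',np.degrees(R.from_matrix(r.T@RT).as_rotvec()))
E
python3 lock.py 130
```

```text
15.05 pos [0.4213 0.0012 0.2478] w 0.011681400579348683 j [ 0.7206  0.194  -0.9564  1.9472  0.1788  1.0883  1.2381] Ftool [ 0.2358 -0.2552  1.1868]
dT world [ 33.696  128.9907 -56.2766] in target axes [  6.615  129.5857  64.0692] in tool axes [-30.8462 129.7078  56.2627] rotvec deg [ -0.0711 -35.0012  -0.2059]
```

Call:
play_rows:
  series:
    - [0,0,0,0,0,-7,0]
    - [0,0,0,0,0,-7,0]
    - [0,0,0,0,0,-7,0]
    - [0,0,0,0,0,-7,0]
    - [0,0,0,0,0,-7,0]
    - [0,0,32,0,0,0,0]
    - [0,0,32,0,0,0,0]
    - [0,0,32,0,0,0,0]
    - [0,0,32,0,0,0,0]
    - [0,6,1.5,30,0,0,0]
    - [0,0,0,30,0,0,0]
    - [0,0,0,0,0,0,0]
    - [0,0,0,0,0,0,0]
    - [0,0,0,0,0,0,0]

```text
time_s: 16.22
position: [0.4078, 0.1223, 0.2319]
tool_rot: [[-0.851, 0.029, 0.525], [0.021, 1.0, -0.021], [-0.525, -0.006, -0.851]]
force: [0.3, 0.2, -1.0]
gripper_width: 0.0116
grasp_force: 30.0
```

```bash
python3 lock.py 100
```

```text
16.2167 pos [0.4078 0.1223 0.2319] w 0.011618447631271279 j [ 0.8872 -0.2727 -1.2668  2.3545 -0.0477  0.3679  1.1478] Ftool [0.2907 0.2538 0.9393]
dT world [ 64.3379   7.5734 -64.9937] in target axes [-15.3013   8.7495  90.0567] in tool axes [-20.4326   9.864   88.9163] rotvec deg [-0.65   -3.3175 -0.3172]
```

Call:
play_rows:
  series:
    - [0,-10,5,15,0,0,0]
    - [0,-10,5,15,0,0,0]
    - [0,0,0,15,0,0,0]
    - [0,0,0,0,0,0,0]
    - [0,0,0,0,0,0,0]

```text
time_s: 16.63
position: [0.4099, 0.1198, 0.2164]
tool_rot: [[-0.868, 0.031, 0.495], [0.02, 0.999, -0.027], [-0.496, -0.014, -0.868]]
force: [0.1, 0.5, -1.2]
gripper_width: 0.0119
grasp_force: 30.0
```

```bash
python3 lock.py 100
```

```text
16.6333 pos [0.4099 0.1198 0.2164] w 0.011868978926622259 j [ 0.7369 -0.1014 -1.2668  2.3522  0.4708  0.4267  0.6018] Ftool [0.5228 0.498  1.05  ]
dT world [ 62.2667  10.0779 -49.5269] in target axes [-22.4388  11.2156  76.173 ] in tool axes [-29.3223  12.663   73.5628] rotvec deg [-1.0402 -5.2947 -0.1929]
```

```bash
cat > fk.py <<'E'
from h import *
from itertools import product
def Rw(y,tilt=None):
    y=np.radians(y);c,s=np.cos(y),np.sin(y);return np.array([[-s,c,0],[c,s,0],[0,0,-1.]])
D=[([1.188,.434,.025,1.573,-.012,1.134,-.075],[.1724,-.6002,.2259],np.array([[.9611,.2761,-.0006],[.2761,-.9611,.0015],[0,-.0016,-1]])),
([.17963,.23653,-.47792,1.83736,.12159,1.09673,-1.63401],[.48508,.05239,.24661],np.array([[.961,.276,0],[.276,-.961,0],[0,0,-1]])),
([.01296,.59848,-.85271,1.43477,.45423,1.3139,-.56552],[.59091,.26359,.24618],np.array([[-.29835,.95445,-.0008],[.95445,.29835,-.0009],[-.0006,-.001,-1]])),
([.70182,.52398,-.48082,1.71446,.28335,.97234,-.2575],[.5364,-.2642,.1399],np.array([[.364,.931,0],[.931,-.364,0],[0,0,-1]])),
([.7206,.194,-.9564,1.9472,.1788,1.0883,1.2381],[.4213,.0012,.2478],np.array([[-1,.022,0],[.022,1,0],[0,0,-1]])),
([.8872,-.2727,-1.2668,2.3545,-.0477,.3679,1.1478],[.4078,.1223,.2319],np.array([[-.851,.029,.525],[.021,1,-.021],[-.525,-.006,-.851]])),
([.7369,-.1014,-1.2668,2.3522,.4708,.4267,.6018],[.4099,.1198,.2164],np.array([[-.868,.031,.495],[.02,.999,-.027],[-.496,-.014,-.868]]))]
def Tm(r=np.eye(3),t=(0,0,0)):
    m=np.eye(4);m[:3,:3]=r;m[:3,3]=t;return m
def rot(ax,a): return Tm(R.from_euler(ax,a).as_matrix())
def fk(q,p,s,full=False):
    b,d1,a0,d3,a1,a2,d5,a3,d7,c7,c3,c5=p
    seq=[rot('z',b+s[0]*q[0])@Tm(t=(a0,0,d1)),rot('y',q[1]),rot('z',c3+s[1]*q[2])@Tm(t=(a1,0,d3)),rot('y',q[3])@Tm(t=(a2,0,0)),rot('z',c5+s[2]*q[4])@Tm(t=(0,0,d5)),rot('y',q[5])@Tm(t=(a3,0,0)),rot('z',c7+s[3]*q[6])@Tm(t=(0,0,d7))]
    m=np.eye(4);L=[]
    for x in seq: m=m@x;L.append(m)
    return (m,L) if full else m
def res(p,s):
    o=[]
    for q,t,r in D:
        m=fk(q,p,s);o+=list((m[:3,3]-t)*5)+list((m[:3,:3]-r).ravel())
    return np.array(o)
if __name__=='__main__':
    best=None
    for s3,s5,s7,c7 in product([1,-1],[1,-1],[1,-1],[0,1.57,3.14,-1.57]):
        s=(-1,s3,s5,s7);f=least_squares(res,[0,.35,0,.4,0,0,.4,0,.25,c7,0,0],args=(s,))
        if best is None or f.cost<best[0]: best=(f.cost,s,f.x)
        if f.cost<.05: print(f.cost,s,f.x.round(4))
    np.save('fk.npy',np.array([*best[1],*best[2]]));print(best[0],best[1],best[2].round(4),np.abs(res(best[2],best[1])).max())
E
python3 fk.py; python3 lock.py 100
```

```text
0.007971805952516696 (-1, -1, -1, -1) [-0.0597  0.2445  0.0025  0.5781 -0.0031  0.0215  0.4176 -0.0036  0.3499
  1.485  -0.0258  0.0086]
0.007971805952536803 (-1, -1, -1, -1) [-0.0597  0.2445  0.0025  0.5781 -0.0031  0.0215  0.4176 -0.0036  0.3499
  1.485  -0.0258  0.0086]
0.007971805952538762 (-1, -1, -1, -1) [-0.0597  0.2445  0.0025  0.5781 -0.0031  0.0215  0.4176 -0.0036  0.3499
  1.485  -0.0258  0.0086]
0.007971805952532312 (-1, -1, -1, -1) [-0.0597  0.2445  0.0025  0.5781 -0.0031  0.0215  0.4176 -0.0036  0.3499
  1.485  -0.0258  0.0086]
0.007971805952516696 (-1, -1, -1, -1) [-0.0597  0.2445  0.0025  0.5781 -0.0031  0.0215  0.4176 -0.0036  0.3499
  1.485  -0.0258  0.0086] 0.046865857756490104
16.6333 pos [0.4099 0.1198 0.2164] w 0.011868978926622259 j [ 0.7369 -0.1014 -1.2668  2.3522  0.4708  0.4267  0.6018] Ftool [0.5228 0.498  1.05  ]
dT world [ 62.2667  10.0779 -49.5269] in target axes [-22.4388  11.2156  76.173 ] in tool axes [-29.3223  12.663   73.5628] rotvec deg [-1.0402 -5.2947 -0.1929]
```

```bash
cat > ik.py <<'E'
from fk import *
v=np.load('fk.npy');S=v[:4];P=v[4:]
LO=np.array([-2.62,-.44,-1.27,.08,-1.32,.12,-2.74]);HI=np.array([2.62,2.09,1.32,2.57,4.46,2,2.74])
Hh=np.array([.5295,.1288,.085]);c,s=np.cos(np.radians(35)),np.sin(np.radians(35))
RT=R.from_euler('z',-.0183).as_matrix()@np.array([[-c,0,s],[0,1,0],[-s,0,-c]])
def ik(T,r,q3,q0):
    def f(q):
        m=fk([q[0],q[1],q3,*q[2:]],P,S);return np.r_[(m[:3,3]-T)*5,(m[:3,:3]-r).ravel()]
    o=least_squares(f,q0,bounds=(np.delete(LO,2),np.delete(HI,2)));return o.cost,np.insert(o.x,2,q3)
if __name__=='__main__':
    rng=np.random.default_rng(0)
    for h in(35,100):
      for a in(0,80):
        for flip in(0,180):
          r=RT@R.from_euler('z',a+flip,degrees=True).as_matrix()
          for q3 in(-1.2,-.8,-.4,0,.4,.8,1.2):
            b=min((ik(Hh-RT[:,2]*h/1e3,r,q3,rng.uniform(np.delete(LO,2)+.05,np.delete(HI,2)-.05)) for _ in range(12)),key=lambda x:x[0])
            if b[0]<1e-4: print(h,a,flip,b[1].round(2))
E
python3 ik.py
```

```text
35 0 0 [ 0.36  0.59 -1.2   2.39  1.77  0.85 -0.61]
35 0 0 [ 0.13  0.42 -0.8   2.39  1.85  0.58 -0.71]
35 0 0 [-0.16  0.35 -0.4   2.39  1.96  0.4  -0.83]
35 0 0 [-0.48  0.33  0.    2.39  2.16  0.27 -1.03]
35 0 0 [-0.79  0.36  0.4   2.39  2.66  0.16 -1.54]
35 0 0 [-1.09  0.44  0.8   2.39  3.8   0.18 -2.7 ]
35 0 180 [ 0.36  0.59 -1.2   2.39  1.77  0.85  2.53]
35 0 180 [ 0.13  0.42 -0.8   2.39  1.85  0.58  2.44]
35 0 180 [-0.16  0.35 -0.4   2.39  1.96  0.4   2.31]
35 0 180 [-0.48  0.33  0.    2.39  2.16  0.27  2.11]
35 0 180 [-0.79  0.36  0.4   2.39  2.66  0.16  1.6 ]
35 0 180 [-1.09  0.44  0.8   2.39  3.8   0.18  0.44]
35 0 180 [-1.31  0.63  1.2   2.39  4.37  0.44 -0.14]
35 80 0 [ 0.36  0.59 -1.2   2.39  1.77  0.85 -2.01]
35 80 0 [ 0.13  0.42 -0.8   2.39  1.85  0.58 -2.1 ]
35 80 0 [-0.16  0.35 -0.4   2.39  1.96  0.4  -2.22]
35 80 0 [-0.48  0.33  0.    2.39  2.16  0.27 -2.43]
35 80 0 [-1.09  0.44  0.8   2.39  3.8   0.18  2.19]
35 80 0 [-1.31  0.63  1.2   2.39  4.37  0.44  1.6 ]
35 80 180 [ 0.36  0.59 -1.2   2.39  1.77  0.85  1.14]
35 80 180 [ 0.13  0.42 -0.8   2.39  1.85  0.58  1.04]
35 
[... 850 characters left out ...]
00 0 180 [-1.49  0.35  1.2   2.39 -1.32  0.14 -0.71]
100 80 0 [ 0.43  0.32 -1.2   2.4   1.54  0.63 -1.85]
100 80 0 [ 0.15  0.21 -0.8   2.4   1.53  0.44 -1.83]
100 80 0 [-0.18  0.17 -0.4   2.4   1.52  0.34 -1.82]
100 80 0 [-0.53  0.16  0.    2.4   1.51  0.26 -1.8 ]
100 80 0 [-0.87  0.17  0.4   2.4   1.48  0.17 -1.77]
100 80 0 [-1.49  0.35  1.2   2.39 -1.32  0.14  1.03]
100 80 180 [ 0.43  0.32 -1.2   2.4   1.54  0.63  1.29]
100 80 180 [ 0.15  0.21 -0.8   2.4   1.53  0.44  1.31]
100 80 180 [-0.18  0.17 -0.4   2.4   1.52  0.34  1.33]
100 80 180 [-0.53  0.16  0.    2.4   1.51  0.26  1.34]
100 80 180 [-0.87  0.17  0.4   2.4   1.48  0.17  1.37]
100 80 180 [-1.49  0.35  1.2   2.39 -1.32  0.14 -2.11]
```

Call:
play_rows:
  series:
    - [0,-4,2,8,0,-1,0]
    - [0,-4,2,8,0,-1,0]
    - [0,-4,2,8,0,-1,0]
    - [0,-4,2,8,0,-1,0]
    - [0,-4,2,8,0,0,0]
    - [0,0,0,8,0,0,0]
    - [0,0,0,0,0,0,0]

```text
time_s: 17.22
position: [0.4499, 0.1248, 0.1867]
tool_rot: [[-0.836, 0.035, 0.547], [0.019, 0.999, -0.034], [-0.548, -0.018, -0.836]]
force: [0.3, -0.1, -1.2]
gripper_width: 0.0118
grasp_force: 30.0
```

```bash
python3 lock.py 100
```

```text
17.2167 pos [0.4499 0.1248 0.1867] w 0.011793941993392796 j [ 0.4704  0.1704 -1.2177  2.3815  1.2042  0.595  -0.1713] Ftool [ 0.3924 -0.0941  1.1913]
dT world [ 22.2509   5.0104 -19.7749] in target axes [-6.8063  5.4168 28.9065] in tool axes [-7.6653  6.1352 28.5457] rotvec deg [-1.3794 -1.7555 -0.2117]
```

Call:
play_rows:
  series:
    - [0,-4,3,10,-0.7,-1,0]
    - [0,-3.5,3,10,-0.7,-0.8,0]
    - [0,0,0,8.5,0,0,-0.2]
    - [0,0,0,0,0,0,0]
    - [0,0,0,0,0,0,0]

```text
time_s: 17.63
position: [0.4724, 0.1302, 0.1684]
tool_rot: [[-0.817, 0.018, 0.576], [0.015, 1.0, -0.01], [-0.576, 0.0, -0.817]]
force: [-0.3, -0.2, -0.6]
gripper_width: 0.0117
grasp_force: 30.0
```

```bash
python3 lock.py 80
```

```text
17.6333 pos [0.4724 0.1302 0.1684] w 0.011711330174419988 j [ 0.3821  0.2649 -1.1556  2.4017  1.4362  0.6358 -0.3782] Ftool [ 0.5972 -0.2277  0.2808]
dT world [ 11.2279  -0.5775 -17.8705] in target axes [ 1.0456 -0.3719 21.0838] in tool axes [ 1.1106 -0.3755 21.0804] rotvec deg [0.0104 0.1764 0.0109]
```

Call:
play_rows:
  series:
    - [0,1,-0.4,10,0,0,0]
    - [0,0,0,11,0,0,0]
    - [0,0,0,0,0,0,0]
    - [0,0,0,0,0,0,0]

```text
time_s: 17.97
position: [0.484, 0.1301, 0.1509]
tool_rot: [[-0.817, 0.018, 0.577], [0.015, 1.0, -0.01], [-0.577, 0.001, -0.817]]
force: [-0.1, -0.0, -0.6]
gripper_width: 0.012
grasp_force: 30.0
```

```bash
python3 lock.py 63; python3 - <<'E'
from plant import grab_frame,sense
from h import *
import cv2
f=grab_frame('side')['img'][...,::-1]; g=grab_frame('top')['img'][...,::-1];q=sense()
r=q['tool_rot'];foot=q['position']+r[:,2]*.0609
H=np.array([.5295,.1288,.085])
print(foot, [proj(c,foot).round(1).tolist() for c in('side','top')],[proj(c,H).round(1).tolist() for c in('side','top')])
c=lambda i,x,y,w,h,k:cv2.resize(i[y:y+h,x:x+w],None,fx=k,fy=k,interpolation=cv2.INTER_CUBIC)
a=c(f,247,150,66,66,6);b=c(g,192,160,66,66,6);d=c(cv2.imread('pics/side0.png'),247,150,66,66,3);e=c(cv2.imread('pics/top0.png'),192,160,66,66,3)
for im,cam,x,y,k in((a,'side',247,150,6),(b,'top',192,160,6),(d,'side',247,150,3),(e,'top',192,160,3)):
    for p,col in((foot,(0,0,255)),(H,(0,255,0))):
        u=proj(cam,p)[0];cv2.circle(im,(int((u[0]-x+.5)*k),int((u[1]-y+.5)*k)),1,col,-1)
cv2.imwrite('pics/l9.png',np.vstack([np.hstack([a,b]),np.hstack([d,np.zeros_like(d),e,np.zeros_like(d)])]))
E
```

```text
17.9667 pos [0.484  0.1301 0.1509] w 0.011958518089839545 j [ 0.3378  0.3368 -1.1243  2.4056  1.5348  0.683  -0.4616] Ftool [ 0.4393 -0.0139  0.3858]
dT world [  9.3823  -0.5897 -14.2665] in target axes [ 0.4898 -0.4179 17.0732] in tool axes [ 0.5568 -0.4359 17.0707] rotvec deg [0.0603 0.2247 0.0003]
[0.5194561  0.12977554 0.10166404] [[[268.5, 182.2]], [[223.9, 200.4]]] [[[272.6, 187.8]], [[225.2, 197.2]]]
```

View pics/l9.png

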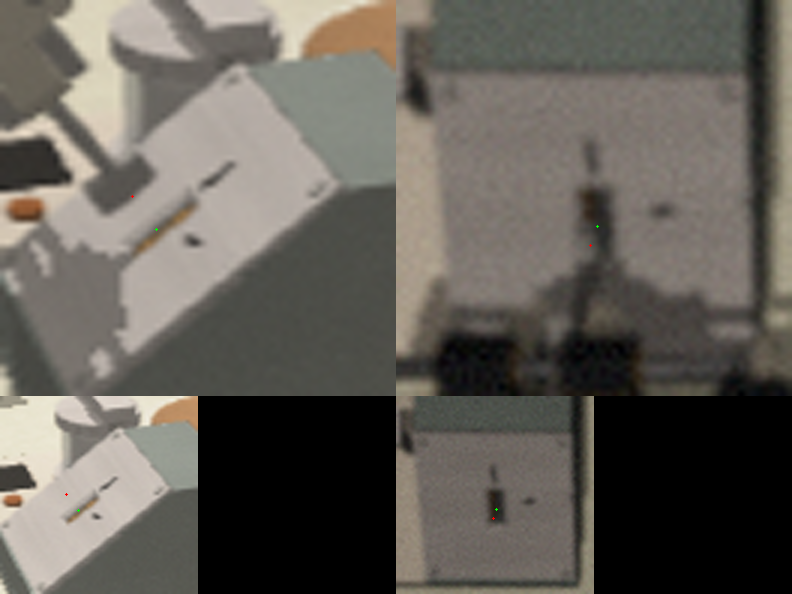

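The side crop shows the bit at (85–155,150–212) above the slot, which spans (130,255) to (198,195) with its centre near (165,224). The predicted hole centre is (156,229). In the top crop the slot centre is about (596,221) against a predicted (597,227), so the hole seems to lie 2–4 mm up-slope. I'll check with projected outlines.

```bash
python3 - <<'E'
from h import *
import cv2
H=np.array([.5295,.1288,.085]);c,s=np.cos(np.radians(35)),np.sin(np.radians(35))
A=R.from_euler('z',-.0183).as_matrix()@np.array([[c,0,-s],[0,1,0],[s,0,c]]) # up,y,n
L=lambda cam,x,y,k,p:((proj(cam,H+A@(np.array(p)/1e3))[0]-[x-.5,y-.5])*k).round(0).tolist()
for w,h in((33,12),(39,18)):
    print(w,'side',[L('side',247,150,6,(a*w/2,b*h/2,0)) for a,b in((1,1),(1,-1),(-1,-1),(-1,1))],'top',[L('top',192,160,6,(a*w/2,b*h/2,0)) for a,b in((1,1),(1,-1),(-1,-1),(-1,1))])
print('panel TL,TR side',L('side',247,150,6,(70,65,0)),L('side',247,150,6,(70,-65,0)),'top',L('top',192,160,6,(70,65,0)),L('top',192,160,6,(70,-65,0)))
print('unit/10mm side',[ (np.array(L('side',247,150,6,p))-L('side',247,150,6,(0,0,0))).tolist() for p in((10,0,0),(0,10,0),(0,0,10))],'top',[ (np.array(L('top',192,160,6,p))-L('top',192,160,6,(0,0,0))).tolist() for p in((10,0,0),(0,10,0),(0,0,10))])
g=cv2.imread('pics/top0.png').sum(2)//3
print(g[186:210,216:234])
E
```

```text
33 side [[183.0, 199.0], [191.0, 211.0], [130.0, 260.0], [122.0, 248.0]] top [[186.0, 191.0], [214.0, 192.0], [218.0, 261.0], [190.0, 261.0]]
39 side [[186.0, 191.0], [199.0, 210.0], [126.0, 268.0], [115.0, 249.0]] top [[178.0, 185.0], [221.0, 185.0], [226.0, 267.0], [183.0, 267.0]]
panel TL,TR side [239.0, 65.0] [339.0, 190.0] top [34.0, 73.0] [352.0, 77.0]
unit/10mm side [[18.0, -15.0], [-7.0, -11.0], [-14.0, -16.0]] top [[-1.0, -21.0], [-24.0, 0.0], [-3.0, 11.0]]
[[ 99 101 103  97 103 104 101  83  63  83  97 104 104 104 103 105 105 102]
 [105 104 106 104 102 103 101  91  69  74  96 105 103 107 103 109 108 105]
 [104 108 107  98 106 105 104  95  77  80  91 103 106 105 104 104 106 109]
 [109 105 108 106 103 104 104  96  88  91  98 103 104 108 105 103 110 103]
 [102 105 106 103 102 103  90  90  82  84  91  94 102 103 107 103 103 105]
 [102  99 105 103 102  89  81  60  56  56  61  76  90 101  98 104 103 102]
 [106 104  98 110 102  92  68  44  33  35  41  59  86  99 101 108 103 106]
 [107 103 104 109  99  88  68  50  30  32  41  58  81 100 105 108 100 103]
 [105 106 102 101 101  94  75
[... 471 characters left out ...]
 78  92 101 101 100  98]
 [104 104 113 101 104  97  78  61  49  53  49  56  75  88 100  99  99 105]
 [101 109 106 105 110 103  91  82  79  72  80  77  85  92 102 104 107 103]
 [106 103 107 105 107 101  98  91  98 100 107  98  97  99 103 100 103 103]
 [104 103 103 103 105 107  99 109 111 108 111 105 104 105 106 105 103 105]
 [104 107 107 104 104 101 111 109 104 109 101 103  99 102 105 103 103 102]
 [105  98 103 104 100 102 103 102 106 101 107 106 105 103  97 105  99 104]
 [102 107 104 103 102 105 102 102 100 103  99 103 102 109 105 104 100 103]
 [107 103 101 108 102 104 101 105 101 104  98 103 102 107 103 108 105 101]
 [104 101 102 108  99 104 101 104 104 104 102 102 103 102 104 102 100 106]]
```

Call:
play_rows:
  series:
    - [0,-3,-0.4,6,0,0,0]
    - [0,0,0,8,0,0,0]
    - [0,0,0,4,0,0,0]
    - [0,0,0,4,0,0,0]
    - [0,0,0,0,0,0,0]

```text
time_s: 18.48
position: [0.4999, 0.1296, 0.1338]
tool_rot: [[-0.817, 0.018, 0.577], [0.015, 1.0, -0.009], [-0.577, 0.002, -0.817]]
force: [0.6, 0.6, -1.6]
gripper_width: 0.0119
grasp_force: 30.0
```

```bash
python3 lock.py 35; python3 st.py
```

```text
18.4833 pos [0.4999 0.1296 0.1338] w 0.011947223619055926 j [ 0.3072  0.4085 -1.0921  2.3978  1.6184  0.7241 -0.5153] Ftool [0.4587 0.6254 1.6914]
dT world [  9.5494  -0.4425 -20.1281] in target axes [ 3.7172 -0.2677 21.969 ] in tool axes [ 3.811  -0.3053 21.9525] rotvec deg [ 0.0934  0.245  -0.0276]
18.4833 pos [0.4999 0.1296 0.1338] F tool [0.4587 0.6254 1.6914] M world [0.1025 0.6158 0.003 ] M tool [-0.0759  0.6175  0.0512] w 0.011947223619055926 29.999779164791107 yaw 88.98263363943573
```

Call:
play_rows:
  series:
    - [0,0,0,3,0,0,0]
    - [0,0,0,3,0,0,0]
    - [0,0,0,0,0,0,0]

```text
time_s: 18.73
position: [0.503, 0.1297, 0.1289]
tool_rot: [[-0.817, 0.017, 0.577], [0.015, 1.0, -0.009], [-0.577, 0.002, -0.817]]
force: [-0.4, -0.6, -1.7]
gripper_width: 0.0121
grasp_force: 30.0
```

```bash
python3 lock.py 35; python3 st.py
```

```text
18.7333 pos [0.503  0.1297 0.1289] w 0.012107531508329352 j [ 0.2993  0.4266 -1.0848  2.3973  1.6398  0.7351 -0.5303] Ftool [ 1.3569 -0.5696  1.1768]
dT world [  6.3894  -0.5046 -15.2641] in target axes [ 3.5146 -0.3876 16.1731] in tool axes [ 3.5845 -0.4191 16.157 ] rotvec deg [ 0.1105  0.2478 -0.0063]
18.7333 pos [0.503  0.1297 0.1289] F tool [ 1.3569 -0.5696  1.1768] M world [0.0895 0.8934 0.0175] M tool [-0.0698  0.8948  0.0296] w 0.012107531508329352 29.99967098236084 yaw 89.00990510019355
```

Call:
play_rows:
  series:
    - [0,1,0,2,0,0,0]
    - [0,0,0,4,0,0,0]
    - [0,0,0,4,0,0,0]
    - [0,0,0,0,0,0,0]

```text
time_s: 19.07
position: [0.5086, 0.1294, 0.1202]
tool_rot: [[-0.816, 0.018, 0.578], [0.016, 1.0, -0.009], [-0.578, 0.002, -0.816]]
force: [-0.3, 0.0, -2.1]
gripper_width: 0.0119
grasp_force: 30.0
```

```bash
python3 lock.py 35; python3 st.py
```

```text
19.0667 pos [0.5086 0.1294 0.1202] w 0.011946424132273495 j [ 0.286   0.4584 -1.0719  2.3965  1.677   0.7555 -0.5571] Ftool [1.4859 0.031  1.5102]
dT world [ 0.783  -0.216  -6.5225] in target axes [ 3.0966 -0.2016  5.7942] in tool axes [ 3.125  -0.2122  5.7786] rotvec deg [ 0.0794  0.2822 -0.0466]
19.0667 pos [0.5086 0.1294 0.1202] F tool [1.4859 0.031  1.5102] M world [ 0.1062  0.6019 -0.029 ] M tool [-0.0605  0.6037  0.0795] w 0.011946424132273495 29.999669194221497 yaw 88.95910814594542
```

Call:
play_rows:
  series:
    - [0,0.5,0,3,0,0,0]
    - [0,0,0,2,0,0,0]
    - [0,0,0,1.5,0,0,0]
    - [0,0,0,0,0,0,0]

```text
time_s: 19.4
position: [0.5117, 0.1295, 0.1149]
tool_rot: [[-0.816, 0.018, 0.578], [0.015, 1.0, -0.009], [-0.578, 0.002, -0.816]]
force: [-0.6, 0.6, -0.7]
gripper_width: 0.0118
grasp_force: 30.0
```

```bash
python3 lock.py 35; python3 st.py
```

```text
19.4 pos [0.5117 0.1295 0.1149] w 0.011794029524747056 j [ 0.2787  0.4771 -1.0648  2.396   1.6984  0.7671 -0.5716] Ftool [0.925  0.5433 0.2089]
dT world [-2.2351 -0.3165 -1.1899] in target axes [ 2.5084 -0.3573 -0.3038] in tool axes [ 2.5067 -0.3579 -0.3168] rotvec deg [ 0.0953  0.2834 -0.0234]
19.4 pos [0.5117 0.1295 0.1149] F tool [0.925  0.5433 0.2089] M world [0.08   0.6445 0.0245] M tool [-0.0695  0.6459  0.0205] w 0.011794029524747056 29.999609291553497 yaw 88.98722310733706
```

Call:
play_rows:
  series:
    - [0,0,0,1,0,0,0]
    - [0,0,0,1,0,0,0]
    - [0,0,0,0,0,0,0]

```text
time_s: 19.65
position: [0.5121, 0.1298, 0.1143]
tool_rot: [[-0.815, 0.016, 0.579], [0.013, 1.0, -0.009], [-0.579, 0.0, -0.815]]
force: [-13.4, -2.3, 18.7]
gripper_width: 0.0118
grasp_force: 30.0
```

```bash
python3 lock.py 35; python3 st.py
```

```text
19.65 pos [0.5121 0.1298 0.1143] w 0.011823313590410067 j [ 0.2767  0.4804 -1.065   2.397   1.7039  0.7717 -0.5753] Ftool [  0.0696  -2.4895 -23.0189]
dT world [-2.6788 -0.5841 -0.6032] in target axes [ 2.5312 -0.633  -1.036 ] in tool axes [ 2.525  -0.6272 -1.0543] rotvec deg [0.0886 0.3922 0.0941]
19.65 pos [0.5121 0.1298 0.1143] F tool [  0.0696  -2.4895 -23.0189] M world [-0.6016  0.7241 -0.5755] M tool [0.8333 0.7141 0.1142] w 0.011823313590410067 30.011765956878662 yaw 89.07942956397214
```

Call:
play_rows:
  series:
    - [0,0,0,-0.8,0,0,0]
    - [0,0,0,0,0,0,6]
    - [0,0,0,0,0,0,6]
    - [0,0,0,0,0,0,6]
    - [0,0,0,0,0,0,6]

```text
time_s: 20.07
position: [0.5122, 0.1295, 0.1145]
tool_rot: [[-0.736, 0.351, 0.578], [0.425, 0.905, -0.009], [-0.527, 0.239, -0.816]]
force: [-4.5, -1.8, 5.9]
gripper_width: 0.0119
grasp_force: 30.0
```

```bash
python3 lock.py 35; python3 st.py
```

```text
20.0667 pos [0.5122 0.1295 0.1145] w 0.011885333592221494 j [ 0.3062  0.5012 -1.1083  2.3945  1.6981  0.8005 -0.9875] Ftool [-0.5745 -1.7966 -7.425 ]
dT world [-2.7699 -0.3056 -0.8451] in target axes [ 2.7488 -0.3562 -0.893 ] in tool axes [ 2.3546 -1.4518 -0.9101] rotvec deg [  0.1526   0.3238 -24.2833]
20.0667 pos [0.5122 0.1295 0.1145] F tool [-0.5745 -1.7966 -7.425 ] M world [-0.3067  0.7252 -0.1937] M tool [ 0.6359  0.5024 -0.0261] w 0.011885333592221494 29.99894231557846 yaw 68.78841498443963
```

Call:
play_rows:
  series:
    - [0,0,0,0,0,0,6]
    - [0,0,0,0,0,0,6]
    - [0,0,0,0,0,0,6]
    - [0,0,0,0,0,0,6]
    - [0,0,0,0,0,0,6]
    - [0,0,0,0,0,0,6]
    - [0,0,0,0,0,0,6]

```text
time_s: 20.65
position: [0.5116, 0.1286, 0.1141]
tool_rot: [[-0.312, 0.755, 0.578], [0.921, 0.389, -0.011], [-0.232, 0.529, -0.816]]
force: [-7.7, -3.2, 6.9]
gripper_width: 0.012
grasp_force: 30.0
```

```bash
python3 lock.py 35; python3 st.py
```

```text
20.65 pos [0.5116 0.1286 0.1141] w 0.012012904232174153 j [ 0.345   0.5364 -1.1712  2.3937  1.6927  0.8496 -1.7057] Ftool [ -2.1725  -3.4409 -10.0715]
dT world [-2.1439  0.5744 -0.3833] in target axes [ 1.9843  0.5351 -0.9216] in tool axes [ 1.2862 -1.5971 -0.9315] rotvec deg [  0.1663   0.2561 -66.2785]
20.65 pos [0.5116 0.1286 0.1141] F tool [ -2.1725  -3.4409 -10.0715] M world [-0.7907  1.1936 -0.5182] M tool [ 1.4665 -0.4069 -0.0464] w 0.012012904232174153 30.003032684326172 yaw 27.24633521039428
```

Call:
play_rows:
  series:
    - [0,0,0,0,0,0,5]
    - [0,0,0,0,0,0,5]
    - [0,0,0,0,0,0,3]
    - [0,0,0,0,0,0,2]

```text
time_s: 20.98
position: [0.5112, 0.1285, 0.1138]
tool_rot: [[-0.107, 0.81, 0.577], [0.99, 0.139, -0.011], [-0.089, 0.57, -0.817]]
force: [-8.8, -4.1, 5.6]
gripper_width: 0.0118
grasp_force: 30.0
```

```bash
python3 lock.py 35; python3 st.py
```

```text
20.9833 pos [0.5112 0.1285 0.1138] w 0.011762186451764628 j [ 0.3535  0.5454 -1.1859  2.3937  1.6914  0.8615 -1.962 ] Ftool [-3.6287 -4.4738 -9.6451]
dT world [-1.8147  0.6916 -0.1495] in target axes [ 1.5824  0.6583 -0.9255] in tool axes [ 0.8931 -1.4583 -0.9325] rotvec deg [  0.175    0.2124 -81.1543]
20.9833 pos [0.5112 0.1285 0.1138] F tool [-3.6287 -4.4738 -9.6451] M world [-0.8986  1.4318 -0.4106] M tool [ 1.5508 -0.7627 -0.1985] w 0.011762186451764628 30.017792880535126 yaw 9.740928870026407
```

Call:
play_rows:
  series:
    - [0,0,0,0,0,0,2]
    - [0,0,0,0,0,0,2]

```text
time_s: 21.15
position: [0.5112, 0.1285, 0.1138]
tool_rot: [[-0.053, 0.815, 0.577], [0.997, 0.072, -0.011], [-0.05, 0.575, -0.817]]
force: [-7.5, -3.4, 5.6]
gripper_width: 0.0121
grasp_force: 30.7
```

```bash
python3 lock.py 35; python3 st.py
```

```text
21.15 pos [0.5112 0.1285 0.1138] w 0.012078642208927827 j [ 0.3552  0.5473 -1.1891  2.3937  1.6915  0.8643 -2.0292] Ftool [-3.2957 -3.1018 -8.8414]
dT world [-1.809   0.6838 -0.1555] in target axes [ 1.581   0.6506 -0.9172] in tool axes [ 0.7849 -1.5144 -0.9245] rotvec deg [  0.1933   0.2152 -85.0234]
21.15 pos [0.5112 0.1285 0.1138] F tool [-3.2957 -3.1018 -8.8414] M world [-1.2552  1.3356 -0.0771] M tool [ 1.4019 -0.9712 -0.6758] w 0.012078642208927827 30.743122100830078 yaw 5.0386631729767934
```

Torque has risen to 0.68 N m, so the lock is at its stop. Turning back home.

Call:
play_rows:
  series:
    - [0,0,0,0,0,0,-7]
    - [0,0,0,0,0,0,-7]
    - [0,0,0,0,0,0,-7]
    - [0,0,0,0,0,0,-7]
    - [0,0,0,0,0,0,-7]
    - [0,0,0,0,0,0,-7]
    - [0,0,0,0,0,0,-7]
    - [0,0,0,0,0,0,-7]
    - [0,0,0,0,0,0,-7]
    - [0,0,0,0,0,0,-7]
    - [0,0,0,0,0,0,-7]
    - [0,0,0,0,0,0,-7]
    - [0,0,0,0,0,0,-3]
    - [0,0,0,0,0,0,-2]

```text
time_s: 22.32
position: [0.5119, 0.13, 0.1143]
tool_rot: [[-0.815, -0.043, 0.578], [-0.059, 0.998, -0.008], [-0.576, -0.04, -0.816]]
force: [-3.8, 0.6, 2.6]
gripper_width: 0.0118
grasp_force: 30.0
```

```bash
python3 lock.py 35; python3 st.py
```

```text
22.3167 pos [0.5119 0.13   0.1143] w 0.01176147464647878 j [ 0.2551  0.4638 -1.0312  2.3975  1.7044  0.7464 -0.5083] Ftool [ 1.4971  0.6132 -4.3324]
dT world [-2.4944 -0.7954 -0.6488] in target axes [ 2.4031 -0.8409 -0.8907] in tool axes [ 2.4535 -0.6602 -0.9055] rotvec deg [0.1304 0.3083 4.2134]
22.3167 pos [0.5119 0.13   0.1143] F tool [ 1.4971  0.6132 -4.3324] M world [0.2441 0.9702 0.0068] M tool [-0.2597  0.9577  0.1276] w 0.01176147464647878 30.00190258026123 yaw 92.47340678437638
```

Call:
play_rows:
  series:
    - [0,0,0,0,0,0,-2]
    - [0,0,0,0,0,0,-2]

```text
time_s: 22.48
position: [0.5119, 0.13, 0.1143]
tool_rot: [[-0.81, -0.098, 0.578], [-0.126, 0.992, -0.008], [-0.572, -0.079, -0.816]]
force: [-3.8, 0.2, 3.6]
gripper_width: 0.012
grasp_force: 30.1
```

```bash
python3 lock.py 35; python3 st.py
```

```text
22.4833 pos [0.5119 0.13   0.1143] w 0.011970308557837362 j [ 0.2502  0.4606 -1.024   2.3977  1.705   0.7416 -0.4419] Ftool [ 1.038   0.2594 -5.1328]
dT world [-2.4838 -0.8285 -0.6152] in target axes [ 2.3747 -0.8738 -0.9118] in tool axes [ 2.4691 -0.5285 -0.9263] rotvec deg [0.124  0.3065 8.1061]
22.4833 pos [0.5119 0.13   0.1143] F tool [ 1.038   0.2594 -5.1328] M world [ 0.4264  0.9306 -0.187 ] M tool [-0.3559  0.896   0.3915] w 0.011970308557837362 30.058392584323883 yaw 95.66468604554484
```

Call:
play_rows:
  series:
    - [0,0,0,0,0,0,4.5]
    - [0,0,0,0,0,0,0]
    - [0,0,0,-4,0,0,0]
    - [0,0,0,-4,0,0,0]
    - [0,0,0,0,0,0,0]

```text
time_s: 22.9
position: [0.5075, 0.1296, 0.1214]
tool_rot: [[-0.815, -0.033, 0.578], [-0.047, 0.999, -0.009], [-0.577, -0.035, -0.816]]
force: [0.1, -0.4, -1.0]
gripper_width: 0.0118
grasp_force: 30.0
```

```bash
python3 lock.py 35; python3 st.py
```

```text
22.9 pos [0.5075 0.1296 0.1214] w 0.011823199499714717 j [ 0.2645  0.4391 -1.0413  2.3994  1.6767  0.7328 -0.5012] Ftool [ 0.5206 -0.3246  0.917 ]
dT world [ 1.9236 -0.4583 -7.7032] in target axes [ 2.836 -0.423  7.418] in tool axes [ 2.9019 -0.2558  7.4002] rotvec deg [0.088  0.3455 3.5652]
22.9 pos [0.5075 0.1296 0.1214] F tool [ 0.5206 -0.3246  0.917 ] M world [ 0.0776  0.6959 -0.0039] M tool [-0.0939  0.6926  0.0418] w 0.011823199499714717 29.99982386827469 yaw 91.91762850462376
```

Call:
play_rows:
  series:
    - [0,0,0,-6,0,0,0]
    - [0,0,0,-6,0,0,0]
    - [0,0,0,-6,0,0,0]
    - [0,0,0,-6,0,0,0]
    - [0,0,0,-8,0,0,0]
    - [0,0,0,-8,0,0,0]
    - [0,0,0,0,0,0,0]

```text
time_s: 23.48
position: [0.4842, 0.1303, 0.1548]
tool_rot: [[-0.814, -0.033, 0.579], [-0.047, 0.999, -0.009], [-0.578, -0.034, -0.815]]
force: [-0.7, -0.3, -0.7]
gripper_width: 0.0119
grasp_force: 30.0
```

```bash
python3 lock.py 35; python3 st.py
```

```text
23.4833 pos [0.4842 0.1303 0.1548] w 0.011931789676913405 j [ 0.3168  0.3096 -1.0886  2.4045  1.5226  0.6532 -0.3904] Ftool [ 0.9662 -0.2522  0.206 ]
dT world [ 25.2738  -1.0862 -41.1146] in target axes [ 2.8665 -0.6235 48.1845] in tool axes [ 3.2534 -0.5148 48.1612] rotvec deg [0.0953 0.4183 3.535 ]
23.4833 pos [0.4842 0.1303 0.1548] F tool [ 0.9662 -0.2522  0.206 ] M world [0.0823 0.6248 0.0392] M tool [-0.1189  0.62    0.0103] w 0.011931789676913405 29.999849796295166 yaw 91.8958586117376
```

Call:
play_rows:
  series:
    - [0,-15.4,-0.9,-21.7,0,0,0]
    - [0,-15.4,-0.9,-21.7,0,0,0]
    - [0,-15.4,-0.9,-21.7,0,0,0]
    - [0,0,0,0,0,7,0]
    - [0,0,0,0,0,7,0]
    - [0,0,0,0,0,7,0]
    - [0,0,0,0,0,7,0]
    - [0,0,0,0,0,7,0]
    - [0,0,0,0,0,0,0]
    - [0,0,0,0,0,0,0]

```text
time_s: 24.32
position: [0.488, 0.1268, 0.227]
tool_rot: [[-0.997, -0.022, 0.068], [-0.025, 0.999, -0.037], [-0.067, -0.039, -0.997]]
force: [-0.2, 0.8, -0.4]
gripper_width: 0.0119
grasp_force: 30.0
```

```bash
cat > back.py <<'E'
from plant import sense
from h import *
import sys
np.set_printoptions(precision=2,suppress=True)
T=np.array([float(v) for v in sys.argv[1:4]]);y=np.radians(float(sys.argv[4]));c,s=np.cos(y),np.sin(y)
RT=np.array([[-s,c,0],[c,s,0],[0,0,-1.]])
q=sense();r=q['tool_rot'];print(q['time_s'],'pos',q['position'].round(4),'j',q['joint_pos'],'w',q['gripper_width'],'Ft',r.T@q['force'])
print('tool axes mm',r.T@(T-q['position'])*1e3,'target axes',RT.T@(T-q['position'])*1e3,'rotvec',np.degrees(R.from_matrix(r.T@RT).as_rotvec()))
E
python3 back.py .42 0 .25 -21.4; python3 back.py .42 0 .25 90
```

```text
24.3167 pos [0.49 0.13 0.23] j [ 0.46  0.43 -1.15  1.85  0.52  1.13  0.72] w 0.011937691620207214 Ft [0.17 0.82 0.39]
tool axes mm [  69.46 -125.98  -22.84] target axes [-142.82  -17.07  -22.97] rotvec [  2.35   4.7  112.7 ]
24.3167 pos [0.49 0.13 0.23] j [ 0.46  0.43 -1.15  1.85  0.52  1.13  0.72] w 0.011937691620207214 Ft [0.17 0.82 0.39]
tool axes mm [  69.46 -125.98  -22.84] target axes [  68.   -126.75  -22.97] rotvec [-2.17  3.88  1.36]
```

Call:
play_rows:
  series:
    - [0,0,0,0,-2.2,3.9,1.4]
    - [0,17,-32,-6,0,0,0]
    - [0,17,-32,-6,0,0,0]
    - [0,17,-32,-6,0,0,0]
    - [0,17,-31,-5,0,0,0]
    - [0,0,0,0,0,0,7]
    - [0,0,0,0,0,0,7]
    - [0,0,0,0,0,0,7]
    - [0,0,0,0,0,0,7]
    - [0,0,0,0,0,0,7]
    - [0,0,0,0,0,0,7]
    - [0,0,0,0,0,0,7]
    - [0,0,0,0,0,0,7]
    - [0,0,0,0,0,0,7]
    - [0,0,0,0,0,0,7]
    - [0,0,0,0,0,0,7]
    - [0,0,0,0,0,0,7]
    - [0,0,0,0,0,0,7]
    - [0,0,0,0,0,0,7]
    - [0,0,0,0,0,0,7]

```text
time_s: 25.98
position: [0.4178, -0.0003, 0.2513]
tool_rot: [[0.263, 0.965, 0.004], [0.965, -0.263, -0.005], [-0.004, 0.005, -1.0]]
force: [0.5, 0.4, -0.5]
gripper_width: 0.0118
grasp_force: 30.0
```

```bash
python3 back.py .5356 -.2758 .2 -21.4
```

```text
25.9833 pos [ 0.42 -0.    0.25] j [ 0.65  0.16 -0.86  1.96  0.14  1.08 -0.54] w 0.011798105790558771 Ft [0.53 0.4  0.47]
tool axes mm [-234.66  185.86   53.15] target axes [-213.54  210.25   51.28] rotvec [0.31 0.2  6.16]
```

Call:
play_rows:
  series:
    - [0,0,0,0,0.3,0.2,6.2]
    - [0,-23.7,23.4,2,0,0,0]
    - [0,-23.7,23.4,2,0,0,0]
    - [0,-23.7,23.4,2,0,0,0]
    - [0,-23.7,23.4,2,0,0,0]
    - [0,-23.7,23.4,2,0,0,0]
    - [0,-23.7,23.4,2,0,0,0]
    - [0,-23.7,23.4,2,0,0,0]
    - [0,-23.7,23.4,2,0,0,0]
    - [0,-23.7,23.4,2,0,0,0]
    - [0,0,0,15,0,0,0]
    - [0,0,0,15,0,0,0]
    - [0,0,0,0,0,0,0]
    - [0,0,0,0,0,0,0]
    - [0,0,0,0,0,0,0]
    - [0,0,0,0,0,0,0]

```text
time_s: 27.32
position: [0.5387, -0.2746, 0.2037]
tool_rot: [[0.36, 0.933, -0.0], [0.933, -0.36, 0.002], [0.001, -0.001, -1.0]]
force: [0.3, -0.2, -0.3]
gripper_width: 0.0118
grasp_force: 30.0
```

```bash
python3 back.py .5356 -.2758 .12 -21.47
```

```text
27.3167 pos [ 0.54 -0.27  0.2 ] j [ 0.82  0.51 -0.65  1.61  0.33  1.13 -0.27] w 0.011820688280655724 Ft [-0.07  0.36  0.26]
tool axes mm [-2.32 -2.43 83.75] target axes [-2.22 -2.47 83.75] rotvec [-0.04 -0.08  0.38]
```

Call:
play_rows:
  series:
    - [0,-2.3,-2.4,25,0,0,0.4]
    - [0,0,0,30,0,0,0]
    - [0,0,0,24,0,0,0]
    - [0,0,0,0,0,0,0]
    - [0,0,0,0,0,0,0]
    - [0,0,0,0,0,0,0]

```text
time_s: 27.82
position: [0.5363, -0.2761, 0.1252]
tool_rot: [[0.367, 0.93, 0.0], [0.93, -0.367, 0.002], [0.002, -0.001, -1.0]]
force: [-0.2, -0.1, -0.5]
gripper_width: 0.012
grasp_force: 30.0
```

```bash
python3 back.py .5356 -.2758 .0689 -21.47; python3 - <<'E'
from plant import grab_frame,sense
from h import *
import cv2
f=grab_frame('side')['img'][...,::-1];q=sense();r=q['tool_rot'];cv2.imwrite('pics/s10.png',f)
B=q['position']+r[:,2]*.0609+r[:,0]*.0015
print('foot ends pred (+x,-x), center',*[proj('side',B+r[:,0]*d)[0].round(1) for d in(.014,-.014,0)],'TCP',proj('side',q['position']).round(1))
s=f.astype(int);y0=int(proj('side',B)[0][1])
print('cols from 325')
for y in range(y0-34,y0+14): print(y,' '.join('..' if abs(p[2]-p[0])>22 else str(p.sum()//30).zfill(2) for p in s[y,325:365]))
E
```

```text
27.8167 pos [ 0.54 -0.28  0.13] j [ 0.81  0.58 -0.62  1.71  0.39  0.98 -0.33] w 0.011951343586526523 Ft [-0.14 -0.14  0.49]
tool axes mm [-0.1  -0.7  56.27] target axes [ 0.02 -0.74 56.27] rotvec [-0.04 -0.12 -0.05]
foot ends pred (+x,-x), center [342.2 286.4] [343.1 296.3] [342.7 291.3] TCP [[344.7 264.9]]
cols from 325
257 .. .. .. .. .. .. .. .. 12 11 11 11 11 11 11 11 08 07 08 09 09 09 09 09 09 07 09 11 11 11 11 11 11 11 13 .. .. .. .. ..
258 .. .. .. .. .. .. .. .. 12 11 11 11 11 11 11 11 08 07 08 09 09 09 09 09 09 07 09 11 11 11 11 11 11 11 .. .. .. .. .. ..
259 .. .. .. .. .. .. .. .. 12 11 11 11 11 11 11 11 08 07 08 09 09 09 09 09 08 07 10 11 11 11 11 11 11 11 .. .. .. .. .. ..
260 .. .. .. .. .. .. .. .. .. 11 11 11 11 11 11 11 08 07 09 09 09 09 09 09 08 08 10 11 11 11 11 11 11 11 .. .. .. .. .. ..
261 .. .. .. .. .. .. .. .. .. 11 11 11 11 11 11 11 08 08 09 09 09 09 09 09 08 08 10 11 11 11 11 11 11 13 .. .. .. .. .. ..
262 .. .. .. .. .. .. .. .. .. .. 11 11 11 11 11 10 07 07 09 09 09 09 09 09 08 08 10 11 11 11 11 11 11 .. .. .. .. .. .. ..
263 .. .. .. .. .. .. .. .. .. ..
[... 4474 characters left out ...]
.. .. .. .. .. .. .. .. .. .. .. .. .. .. .. .. .. .. .. .. .. .. .. .. .. .. ..
300 .. .. .. .. .. .. .. .. .. .. .. .. .. .. .. .. .. .. .. .. .. .. .. .. .. .. .. .. .. .. .. .. .. .. .. .. .. .. .. ..
301 .. .. .. .. .. .. .. .. .. .. .. .. .. .. .. .. .. .. .. .. .. .. .. .. .. .. .. .. .. .. .. .. .. .. .. .. .. .. .. ..
302 .. .. .. .. .. .. .. .. .. .. .. .. .. .. .. .. .. .. .. .. .. .. .. .. .. .. .. .. .. .. .. .. .. .. .. .. .. .. .. ..
303 .. .. .. .. .. .. .. .. .. .. .. .. .. .. .. .. .. .. .. .. .. .. .. .. .. .. .. .. .. .. .. .. .. .. .. .. .. .. .. ..
304 .. .. .. .. .. .. .. .. .. .. .. .. .. .. .. .. .. .. .. .. .. .. .. .. .. .. .. .. .. .. .. .. .. .. .. .. .. .. .. ..
```

Bit columns 341–344 and its lower end at row 295.5 match the prediction, so the key is straight in the grip. Lowering it into the well.

Call:
play_rows:
  series:
    - [0,0,-0.7,14,0,0,0]
    - [0,0,0,7,0,0,0]
    - [0,0,0,4,0,0,0]
    - [0,0,0,4,0,0,0]
    - [0,0,0,4,0,0,0]
    - [0,0,0,0,0,0,0]

```text
time_s: 28.37
position: [0.5342, -0.2757, 0.0898]
tool_rot: [[0.367, 0.93, -0.003], [0.93, -0.367, 0.003], [0.002, -0.004, -1.0]]
force: [-0.1, 0.2, -1.9]
gripper_width: 0.0115
grasp_force: 30.0
```

```bash
python3 back.py .5356 -.2758 .0689 -21.47
```

```text
28.3667 pos [ 0.53 -0.28  0.09] j [ 0.79  0.62 -0.6   1.74  0.42  0.92 -0.36] w 0.011483070310079087 Ft [ 0.18 -0.15  1.93]
tool axes mm [ 0.4   1.45 20.88] target axes [ 0.45  1.37 20.89] rotvec [-0.22 -0.12 -0.07]
```

Call:
play_rows:
  series:
    - [0,0,1,5,0,0,0]
    - [0,0,0,5,0,0,0]
    - [0,0,0,5,0,0,0]
    - [0,0,0,3,0,0,0]
    - [0,0,0,0,0,0,0]

```text
time_s: 28.78
position: [0.5347, -0.2759, 0.0712]
tool_rot: [[0.367, 0.93, -0.004], [0.93, -0.367, 0.004], [0.002, -0.005, -1.0]]
force: [-0.8, 0.3, -1.2]
gripper_width: 0.0121
grasp_force: 30.0
```

```bash
python3 back.py .5356 -.2758 .0689 -21.47
```

```text
28.7833 pos [ 0.53 -0.28  0.07] j [ 0.78  0.64 -0.58  1.75  0.44  0.88 -0.37] w 0.012106384236401568 Ft [-0.03 -0.85  1.23]
tool axes mm [0.44 0.85 2.33] target axes [0.44 0.84 2.33] rotvec [-0.27 -0.12 -0.07]
```

Call:
play_rows:
  series:
    - [0,0,0.7,1.5,0,0,0]
    - [0,0,0,1,0,0,0]
    - [0,0,0,0,0,0,0]

```text
time_s: 29.03
position: [0.5359, -0.2763, 0.0696]
tool_rot: [[0.367, 0.93, -0.002], [0.93, -0.367, 0.003], [0.002, -0.003, -1.0]]
force: [0.2, 0.3, 0.0]
gripper_width: 0.0118
grasp_force: 30.0
```

```bash
python3 back.py .5356 -.2758 .0689 -21.47
```

```text
29.0333 pos [ 0.54 -0.28  0.07] j [ 0.78  0.64 -0.58  1.75  0.44  0.88 -0.37] w 0.011839468992394611 Ft [ 0.31  0.06 -0.04]
tool axes mm [ 0.36 -0.5   0.74] target axes [ 0.37 -0.5   0.74] rotvec [-0.18 -0.12 -0.07]
```

Call:
play_rows:
  series:
    - [0,0,0,1,0,0,0]
    - [0,0,0,0.6,0,0,0]
    - [0,0,0,0,0,0,0]

```text
time_s: 29.28
position: [0.5361, -0.2764, 0.0689]
tool_rot: [[0.367, 0.93, -0.002], [0.93, -0.367, 0.003], [0.002, -0.003, -1.0]]
force: [-0.9, 0.7, 5.1]
gripper_width: 0.0117
grasp_force: 30.0
```

```bash
python3 back.py .5356 -.2758 .0689 -21.47
```

```text
29.2833 pos [ 0.54 -0.28  0.07] j [ 0.78  0.64 -0.58  1.75  0.44  0.88 -0.37] w 0.011703330992578352 Ft [ 0.3  -1.14 -5.08]
tool axes mm [ 0.32 -0.71 -0.01] target axes [ 0.32 -0.71 -0.01] rotvec [-0.14 -0.1  -0.07]
```

Seated at the original height. Releasing and backing straight up.

Call:
play_rows:
  series:
    - [40,0,0,0,0,0,0]
    - [40,0,0,0,0,0,0]
    - [40,0,0,0,0,0,0]
    - [40,0,0,0,0,0,0]
    - [40,0,0,0,0,0,0]
    - [40,0,0,0,0,0,0]
    - [40,0,0,0,0,0,0]
    - [40,0,0,-15,0,0,0]
    - [40,0,0,-30,0,0,0]
    - [40,0,0,-35,0,0,0]
    - [40,0,0,-35,0,0,0]
    - [40,0,0,-35,0,0,0]
    - [40,0,0,-20,0,0,0]
    - [40,0,-35,0,0,0,0]
    - [40,0,-35,0,0,0,0]
    - [40,0,-35,0,0,0,0]
    - [40,0,0,0,0,0,0]
    - [40,0,0,0,0,0,0]
    - [40,0,0,0,0,0,0]

```text
time_s: 30.87
position: [0.439, -0.2387, 0.2389]
tool_rot: [[0.368, 0.93, -0.001], [0.93, -0.368, 0.002], [0.002, -0.002, -1.0]]
force: [0.6, -0.3, -0.1]
gripper_width: 0.0403
grasp_force: 0.0
```

```bash
python3 st.py; python3 - <<'E'
from plant import grab_frame
import cv2,numpy as np
f=grab_frame('side')['img'][...,::-1]; g=grab_frame('top')['img'][...,::-1]
c=lambda i,x,y,w,h,k:cv2.resize(i[y:y+h,x:x+w],None,fx=k,fy=k,interpolation=cv2.INTER_CUBIC)
cv2.imwrite('pics/fin.png',np.vstack([np.hstack([c(f,210,110,240,180,1.66)[:298,:398],c(f,290,225,133,100,3)[:298,:398]]),np.hstack([c(g,135,140,133,100,3)[:298,:398],c(f,247,120,100,75,4)[:298,:398]])]))
E
```

```text
30.8667 pos [ 0.439  -0.2387  0.2389] F tool [-0.0594  0.6751  0.0688] M world [-0.0424 -0.1089 -0.0177] M tool [-0.1169  0.0007  0.0175] w 0.04027161316272203 0.0 yaw -21.568268778147484
```

View pics/fin.png

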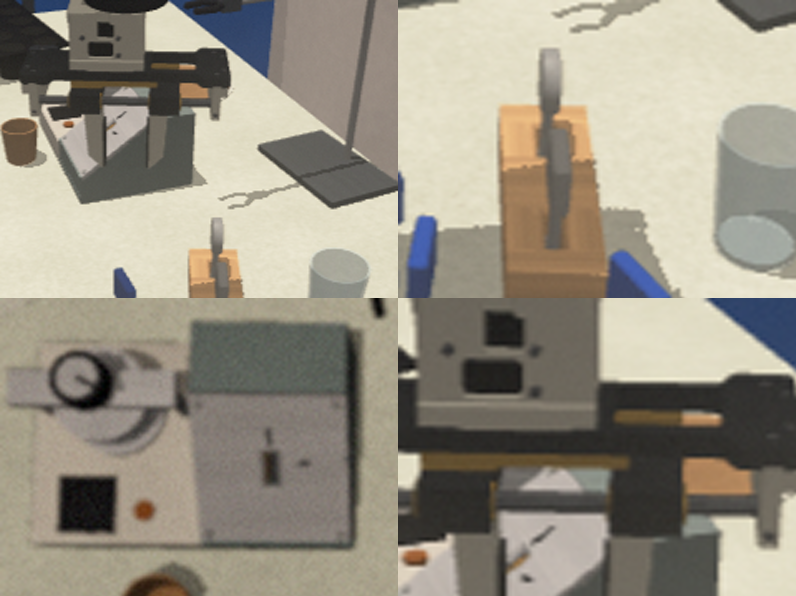

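The picture shows the bar key upright in its well (560,170). The round key, beaker and pot are undisturbed, the lock slot is home (270,468), and the hand is clear. Handing in.

```bash
python3 -c "
from plant import job_done
print(job_done())"
```

```text
the job is handed in; nothing more can be done
None
```

I clamped the cell, turned the bar key in the lock to its stop and back home, stood it back in its well and handed the job in at about 31 s; the one uncertainty is the clutch slip, at least 0.13 rad and perhaps about 0.4 rad, still under the 0.6 limit.

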